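# Drive the worn bush out of a pivot arm with a shouldered drift

### The job

Drive the worn bronze bush out of the pivot arm on the press-out stand: take the drift that just fits the bore from the tool block, put it in from above and press steadily until the bush has dropped out underneath and the drift's stop collar bears on the hub. The arm is a light casting, so feel your way and never lean on it or on the bush with more than about 25 N. Then draw the drift out, stand it back in its own hole in the block and leave the other things on the bench alone.

Things in the scene. Friction and masses are not known exactly. Their poses are not given: they have to be found in the camera images.
- stand: Fixed press-out stand: 124 x 170 mm base, two steel parallels (tops at 60 mm) and on them a grey cast pivot arm: a round hub, 52 mm across, from 60 to 96 mm above the bench, with an upright through bore of 23 mm; its web runs along the stand's -y under a strap with nuts (top at 92 mm, 64 mm from the bore axis). Origin: on the bore axis at bench height, z up.
- bore_mouth (a point): Centre of the bore in the hub's flat upper face, 96 mm above the bench. Fixed to the stand, z up.
- bush: Worn bronze sleeve, 22 mm outside, 14 inside, 26 long, upright in the bore, its top 2 to 8 mm below the hub's face. Origin: centre of its lower end, z along its axis. Three springs in the lowest 10 mm of the bore grip it by friction, 5 to 14 N to slide, and let go when its top end is 1 mm or less above the hub's underside; it then falls 45 mm into the tray and rests lying or standing.
- drift: The drift for this bore: plain steel, 124 mm long, 0.2 to 0.36 kg. Rod 21 mm across from its nose end (2 mm chamfer) up to 64 mm, then a knurled round handle 24 mm across up to 124 mm. A clamp-on depth-stop collar, 38 mm across and 10 mm thick, sits on the rod, its lower face anywhere from 38 to 52 mm above the nose end. Origin: centre of the nose's end face, z along the axis to the handle.
- drift_grip (a point): Point on the drift's axis, 94 mm from the nose end, middle of its handle: where to grip.
- drift_thin: Another drift of the set, alike but rod 12 mm and handle 18 mm across: it would slip through the bush. Origin as for the drift.
- drift_thick: Another drift of the set, alike but rod 26 mm and handle 30 mm across: too thick for the bore. Origin as for the drift.
- terminals: Bystander: small green terminal block, 46 x 33 x 36 mm.
- measure: Bystander: black and yellow tape measure, 67 x 78 x 35 mm.
- tray_floor (a point): Centre of the catch tray's floor, on the bore axis 12 mm above the bench. The tray lies under the hub between the parallels, 34 mm wide (stand's y), 104 mm long (stand's x), closed at both ends by lips that reach 30 mm above the bench, open to view above them.
- block: Fixed drilled hardwood tool block, 64 x 200 mm, 42 mm high, with three upright blind holes 24 mm deep in a row along its own y: 14.5 mm wide at y +62 mm, 24 mm at 0 (for the drift) and 29 mm at -62 mm. The drifts stand in them on their nose ends, 18 mm above the bench. Origin: centre of its underside, z up.

How it is judged:
By the outcome, as a careful person would: the job done as asked, in the order asked, and still so for the second after the job is handed in, with the robot touching nothing.
It also fails if it takes over 72 s, if anything falls off the work surface, if the arm or the gripper's body presses on something with over 40 N, if the wrist force passes 120 N, or if a joint passes its speed limit or range.

### The arm

A 6-joint arm with a two-finger parallel gripper is mounted at the origin on a cart in front of the work surface, level with it; the furniture and walls round the work are solid. World frame = base frame: x ahead of the robot, y to its left, z up, the work surface at z = 0. Lengths are in m, angles in rad, forces in N, time in s.
With the tool pointing down it reaches from about 0.25 to 0.85 m from the base axis. Payload 12.5 kg.
Tool frame: the origin (TCP) lies at the very end of the fingers, on their centre line; the grasp point (between the pads) lies 19 mm behind it (manip.grip_point_offset is the distance from the TCP to the grasp point, in m); z points along the fingers, y is the line along which they close (so a half turn about z gives the same grasp; the last joint's range is limited). The gripper opens to 93 mm and grips with 3 to 60 N. Pads are 15 mm wide; open, the fingers measure 128 mm over their backs; the gripper's body (75 mm by 188 mm) begins 65 mm behind the grasp point.
Start: joints at [1.226, 0.351, 1.652, -0, 1.139, -0.085], TCP at [0.141, 0.532, 0.219] pointing down, gripper open.
Joint ranges: [-2.75, 2.75], [-0.79, 2.1], [0.01, 2.65], [-1.57, 4.71], [0.07, 3.14], [-2.87, 2.87]. Speed limits (rad/s): [2.22, 2.22, 2.79, 3.14, 3.14, 3.14].

### API

Orientations are given as a unit quaternion [x, y, z, w].
In Python, from bench import manip gives the robot as it stands. The module is installed in compiled form; this text tells all that it offers.
- The arm moves only by the shell command python3 -m inch 'ROWS' [FORCE]. ROWS is JSON, a list of rows, each an object with "jaw": the closure, from 0 (fully open) to 1 (shut); "dp": the shift along the tool's x, y, z in cm, a list of three; "yaw": the turn about the tool's z in degrees. In form: [{"jaw": jaw, "dp": [dx, dy, dz], "yaw": yaw}, ...]. A call has 1 to 5 rows; each row is the pose to reach, as a shift and turn from the pose commanded when the call began, along the tool's axes at that moment; what a row does not reach only later rows make up. A row lasts 1/8 s, in which the tool goes at most 62.5 mm and 10.7 degrees, less where a joint would pass 70% of its speed; a pose out of reach is approached as far as the arm can. A call with a gripper value outside its range is refused whole. The fingers move at their own pace and stop on an object; FORCE is the grip in N (left out, the last holds). Time passes only in rows, so rows that repeat a pose let the fingers close. It gives the time, the measured TCP pose, the force, the opening and the grip force at its end, in the units of the state.
- manip.state(): the state, without advancing time (a new reading comes with each control period).
- manip.grab_frame(name): name is "side" or "top" or "wrist"; returns (picture, depth): 384x512x3 uint8, red, green, blue; 384x512 float32, m along the optical axis (not along the pixel's ray), 0 where there is no reading.
- manip.calibration(name): a dict with "fx", "fy", "cx", "cy" (pixels), "T" (4x4, takes a point from camera to world coordinates). Camera axes: x right, y up, looking along -z (the intrinsics and any distortion apply to the point x, -y, -z); pixel columns grow to the right and rows downward; lengths in m; the calibration is good to about 2 mm. The wrist camera is an equidistant fisheye: a pixel r from the principal point sees the ray r / f radians off the axis. A picture is of the moment at which its call begins: read the wrist's pose just before it. calibration takes no time and is no camera call; for the wrist camera it gives the pose at the moment of the call.
- manip.close_job(): hands the job in; it is judged then, once.
Trained networks look in the newest picture that a camera, given by its name, has taken for a name from the list of things; names that differ only in an ending like _2 or _b are one class to them, and where a whole thing is asked for, a point or a joint stands for the part that bears it (a point fixed in the world has none). Each returns a list of dicts, best first, with "p" (0 to 1); they miss things now and then, are a little off and sometimes report something else, mostly with a low value. They report only what shows in the picture. A call takes as long as a camera call.
- manip.find_in(camera, label): "extent" ([left, top, right, bottom] in pixels, round what is visible of it).
The state is a dict: "time": time; "q": joint angles; "qvel": joint speeds; "joint_efforts": joint torques, N m; "tcp_pos": TCP position; "tool_rot": TCP orientation; "wrist_force": force on the tool from outside, world axes, zero at the start; "ft_torque": the same for the moment, N m; "opening": finger opening in m; "gripper_force": force on a finger pad.
Only numpy, scipy, OpenCV 4.12 (cv2) and the standard library are available. Lean on these libraries where they do the work, as an engineer would, in place of code of your own. Each camera call takes 0.05 s, during which the arm holds its last target. There are 200 camera calls.

## Working session

There is one attempt and no reset: what is moved stays moved. The work goes in short steps, Python scripts to look and compute and a shell command to move; the robot and the scene stay as the last step left them, time stands still between calls to the robot, and variables do not carry over. Pictures are saved under pics/ and viewed, at most 10 in all, crops included, and the job is handed in when it is done.

```bash
mkdir -p pics; cat > h.py <<'E'
import numpy as np, cv2
from bench import manip
def unproj(cal,u,v,d):
    x=(u-cal['cx'])/cal['fx']*d; y=(v-cal['cy'])/cal['fy']*d
    T=np.array(cal['T']); return (T@np.stack([x,-y,-d,np.ones_like(d)]))[:3]
def cloud(name):
    im,d=manip.grab_frame(name); c=manip.calibration(name)
    v,u=np.mgrid[:384,:512]; P=unproj(c,u.ravel().astype(float),v.ravel().astype(float),d.ravel().astype(float)).T.reshape(384,512,3)
    P[d==0]=np.nan
    return im,P
E
python3 - <<'E'
from h import *
for n in ['top','side']:
    im,P=cloud(n); cv2.imwrite(f'pics/{n}1.png',im[:,:,::-1]); np.save(n+'.npy',P)
    print(n,np.array(manip.calibration(n)['T']).round(3).tolist())
    for l in ['stand','bush','drift','drift_thin','drift_thick','terminals','measure','block']:
        for r in manip.find_in(n,l)[:2]: print(l,round(r['p'],2),np.round(r['extent']))
s=manip.state();print(s)
E
```

```text
top [[-0.028, 0.999, -0.035, 0.497], [-0.999, -0.027, 0.025, 0.106], [0.024, 0.036, 0.999, 0.95], [0.0, 0.0, 0.0, 1.0]]
stand 0.65 [318. 144. 410. 218.]
bush 0.57 [358. 177. 363. 192.]
drift 0.77 [174. 205. 199. 223.]
drift 0.63 [319. 145. 411. 219.]
drift_thin 0.85 [142. 207. 165. 225.]
drift_thick 0.54 [204. 201. 225. 221.]
terminals 0.69 [242. 125. 267. 145.]
terminals 0.47 [172. 202. 194. 219.]
measure 0.65 [267. 241. 301. 273.]
measure 0.2 [145. 208. 164. 225.]
block 0.57 [137. 195. 234. 231.]
side [[0.999, -0.018, 0.03, 0.548], [0.035, 0.587, -0.809, -0.762], [-0.003, 0.809, 0.588, 0.719], [0.0, 0.0, 0.0, 1.0]]
stand 0.89 [234. 256. 316. 352.]
bush 0.41 [263. 263. 270. 265.]
bush 0.39 [236. 258. 317. 351.]
drift 0.7 [249. 146. 256. 162.]
drift_thick 0.55 [243. 158. 259. 198.]
drift_thick 0.37 [191. 222. 219. 258.]
terminals 0.84 [307. 213. 332. 238.]
measure 0.67 [188. 221. 220. 256.]
measure 0.17 [232. 255. 318. 354.]
block 0.72 [238. 158. 265. 217.]
{'time': 0.9, 'q': array([ 1.22637065e+00,  3.50682312e-01,  1.65176594e+00, -1.76360876e-05,
        1.13910078e+00, -8.46004323e-02]), 'qvel': array([ 0.0013612 ,  0.00055301,  0.0027925 , -0.00119498,  0.00064029,
        0.00049906]), 'joint_efforts': array([-1.31213139e-03, -4.97242856e+01, -2.85483921e+01,  6.98331557e-02,
        2.20437784e-02, -2.48660126e-05]), 'tcp_pos': array([0.14128218, 0.53154717, 0.21865521]), 'tool_rot': array([1.29543842e-01, 9.91573695e-01, 1.96043944e-05, 1.24681233e-05]), 'wrist_force': array([ 0.78524133, -0.24315562, -0.33925473]), 'ft_torque': array([-0.00798487,  0.02180892, -0.01339262]), 'gripper_force': 0.0, 'opening': 0.09277870610544213}
```

```bash
python3 - <<'E'
from h import *
a=cv2.imread('pics/top1.png')[110:290,120:430]; b=cv2.imread('pics/side1.png')[130:370,170:350]
cv2.imwrite('pics/c1.png',cv2.resize(a,None,fx=2.5,fy=2.5,interpolation=cv2.INTER_CUBIC))
cv2.imwrite('pics/c2.png',cv2.resize(b,None,fx=2.5,fy=2.5,interpolation=cv2.INTER_CUBIC))
P=np.load('top.npy')
def st(m,l):
    Q=P[m]; print(l,len(Q),Q.mean(0).round(4),Q.min(0).round(4),Q.max(0).round(4))
    return Q
z=P[...,2]
v,u=np.mgrid[:384,:512]
B=(u>130)&(u<240)&(v>185)&(v<240)
Q=st(B&(z>.035)&(z<.05),'blocktop')
print(cv2.minAreaRect((Q[:,:2]*1000).astype(np.float32)))
H=B&(z>.11)
n,lab=cv2.connectedComponents(H.astype(np.uint8))
for i in range(1,n): st(lab==i,'drift')
S=(u>310)&(u<420)&(v>135)&(v<225)
Q=st(S&(z>.088)&(z<.102),'hub/strap')
for zl in [(.004,.03),(.05,.07),(.085,.094),(.094,.1)]:
  Q=st(S&(z>zl[0])&(z<zl[1]),zl); print(cv2.minAreaRect((Q[:,:2]*1000).astype(np.float32)))
E
```

```text
blocktop 2018 [0.4869 0.2224 0.0417] [0.4479 0.1233 0.0358] [0.5251 0.3263 0.0471]
((486.5738525390625, 225.19203186035156), (63.96244430541992, 200.24745178222656), 4.384227752685547)
drift 204 [0.4914 0.1625 0.1402] [0.4772 0.1486 0.1124] [0.5058 0.1776 0.1454]
drift 146 [0.4868 0.2233 0.1383] [0.4752 0.2124 0.1106] [0.4981 0.2358 0.1453]
drift 101 [0.4821 0.2844 0.1356] [0.4731 0.2775 0.111 ] [0.4904 0.2957 0.1454]
hub/strap 551 [ 0.5406 -0.1391  0.0943] [ 0.5121 -0.2089  0.088 ] [ 0.5941 -0.1057  0.1012]
(0.004, 0.03) 2318 [ 0.5741 -0.1534  0.0112] [ 0.4558 -0.2871  0.004 ] [ 0.6491 -0.0441  0.03  ]
((552.3114013671875, -164.58367919921875), (242.13616943359375, 188.89889526367188), 88.6258316040039)
(0.05, 0.07) 1181 [ 0.5451 -0.1495  0.0595] [ 0.4798 -0.2285  0.0501] [ 0.6126 -0.0835  0.0698]
((549.26904296875, -164.1370849609375), (103.74645233154297, 136.2890167236328), 19.630523681640625)
(0.085, 0.094) 258 [ 0.5449 -0.1502  0.0903] [ 0.5123 -0.2089  0.085 ] [ 0.5941 -0.1058  0.094 ]
((545.7116088867188, -152.36888122558594), (74.78368377685547, 96.1410903930664), 18.757465362548828)
(0.094, 0.1) 352 [ 0.5384 -0.1348  0.0959] [ 0.5121 -0.205   0.094 ] [ 0.5915 -0.1057  0.0997]
((544.902099609375, -150.93629455566406), (68.5799560546875, 92.86566925048828), 18.908187866210938)
```

View pics/c1.png

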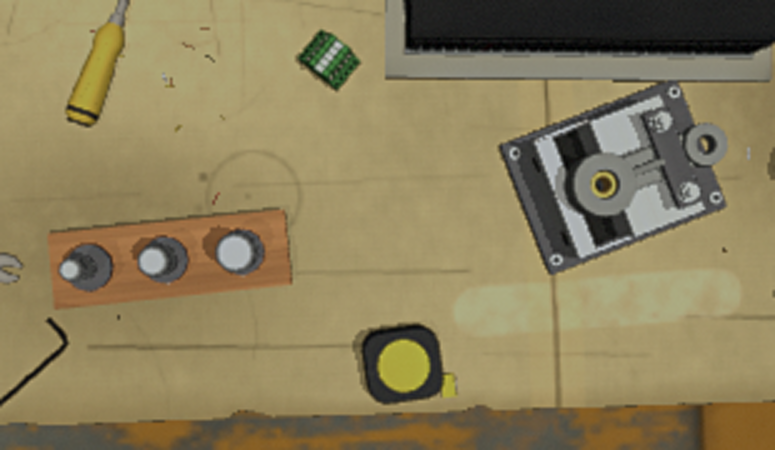

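View pics/c2.png

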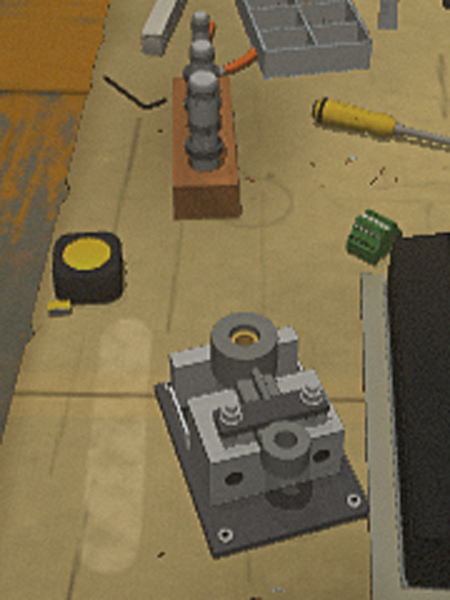

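The top crop shows the drifts in the block, with the middle one at about px (182,214). The stand is at the right with the bronze ring at px (361,183). The side crop confirms this: the hub is clear above, and a dark box stands beyond the stand in +x.

```bash
cat >> h.py <<'E'
from scipy.spatial.transform import Rotation as R
from scipy.optimize import least_squares
def go(p,ang=None):
    s=manip.state(); M=R.from_quat(s['tool_rot']).as_matrix()
    d=M.T@(np.array(p)-s['tcp_pos'])*100
    a=np.degrees(np.arctan2(M[1,1],M[0,1])); y=0
    if ang is not None: y=-((ang-a+90)%180-90)
    print('dp',d.round(2),'yaw',round(y,1),'ang',round(a,1),'q',s['q'].round(2),'tcp',s['tcp_pos'].round(4),'F',s['wrist_force'].round(1),'t',round(s['time'],2))
E
python3 - <<'E'
from h import *
P=np.load('top.npy'); z=P[...,2]; v,u=np.mgrid[:384,:512]
B=(u>130)&(u<240)&(v>185)&(v<240)&(z>.137)
n,lab=cv2.connectedComponents(B.astype(np.uint8))
for i in range(1,n):
    Q=P[lab==i]; print(len(Q),cv2.minEnclosingCircle((Q[:,:2]*1000).astype(np.float32)),Q.mean(0))
S=(u>335)&(u<385)&(v>160)&(v<205)&(z>.092)
n,lab=cv2.connectedComponents(S.astype(np.uint8))
i=lab[175,352]; print(i)
for i in range(1,n):
    Q=P[lab==i]
    if len(Q)>20: print(len(Q),cv2.minEnclosingCircle((Q[:,:2]*1000).astype(np.float32)),Q.mean(0))
# bigger x box
m=(u>270)&(u<500)&(v<140); print('box zmax',np.nanmax(z[m]), np.nanmin(P[...,0][m&(z>.03)]))
go([.487,.2245,.21],4.4)
E
```

```text
185 ((491.3281555175781, 163.03504943847656), 14.706480979919434) [0.49138552 0.16284525 0.14106903]
121 ((486.7683410644531, 225.14700317382812), 11.583460807800293) [0.48683485 0.22469003 0.14066658]
68 ((481.90643310546875, 286.89599609375), 8.849031448364258) [0.48209682 0.2860442  0.14052262]
0
410 ((537.5505981445312, -130.9387969970703), 25.865238189697266) [ 0.53752537 -0.13099675  0.09545328]
box zmax 0.11573541284633393 0.6397378228066876
dp [-41.3  -20.79   0.87] yaw 70.7 ang 75.1 q [ 1.23  0.35  1.65 -0.    1.14 -0.08] tcp [0.1413 0.5315 0.2187] F [ 0.8 -0.2 -0.3] t 0.9
```

```bash
python3 -m inch '[{"jaw":0,"dp":[-41.3,-20.8,0.9],"yaw":70.7},{"jaw":0,"dp":[-41.3,-20.8,0.9],"yaw":70.7},{"jaw":0,"dp":[-41.3,-20.8,0.9],"yaw":70.7},{"jaw":0,"dp":[-41.3,-20.8,0.9],"yaw":70.7},{"jaw":0,"dp":[-41.3,-20.8,0.9],"yaw":70.7}]' 15; python3 -c "
from h import *
go([.4868,.225,.21],4.4)"
```

```text
time: 1.52
tcp_pos: [0.3762, 0.3226, 0.2128]
tool_rot: [0.566, 0.824, 0.0, 0.0]
wrist_force: [0.4, 1.1, -0.0]
opening: 0.0926
gripper_force: 0.0
dp [-13.08   6.82   0.28] yaw 16.6 ang 21.0 q [0.61 0.26 1.8  0.   1.09 0.25] tcp [0.3762 0.3226 0.2128] F [ 0.4  1.1 -0. ] t 1.52
```

```bash
python3 -m inch '[{"jaw":0,"dp":[-10,5,0],"yaw":16},{"jaw":0,"dp":[-10,5,0],"yaw":16},{"jaw":0,"dp":[-10,5,0],"yaw":16},{"jaw":0,"dp":[-10,5,0],"yaw":16}]' 15; python3 - <<'E'
from h import *
go([.4868,.225,.21],4.4)
c=manip.calibration('wrist'); im,d=manip.grab_frame('wrist'); cv2.imwrite('pics/w1.png',im[:,:,::-1])
print({k:c[k] for k in('fx','cx','cy')},np.array(c['T']).round(3).tolist()); print(manip.find_in('wrist','drift')[:2])
go([.4868,.225,.093],4.4)
E
```

```text
time: 2.02
tcp_pos: [0.4575, 0.2494, 0.2125]
tool_rot: [0.673, 0.74, -0.0, -0.0]
wrist_force: [0.4, 0.9, 0.0]
opening: 0.093
gripper_force: 0.0
dp [-2.71  2.69  0.24] yaw 1.0 ang 5.4 q [0.41 0.31 1.73 0.   1.1  0.31] tcp [0.4575 0.2494 0.2125] F [0.4 0.9 0. ] t 2.02
{'fx': 297.3186396354542, 'cx': 257.30111246907336, 'cy': 190.95932433927646} [[0.996, -0.09, -0.025, 0.45], [0.094, 0.956, 0.279, 0.327], [-0.001, -0.28, 0.96, 0.379], [0.0, 0.0, 0.0, 1.0]]
[{'extent': [264.7, 186.5, 299.2, 239.8], 'p': 0.64}]
dp [-2.77  2.72 11.96] yaw 1.1 ang 5.5 q [0.41 0.3  1.73 0.   1.1  0.31] tcp [0.4571 0.2499 0.2126] F [-0.8  0.1  0.5] t 2.12
```

View pics/w1.png

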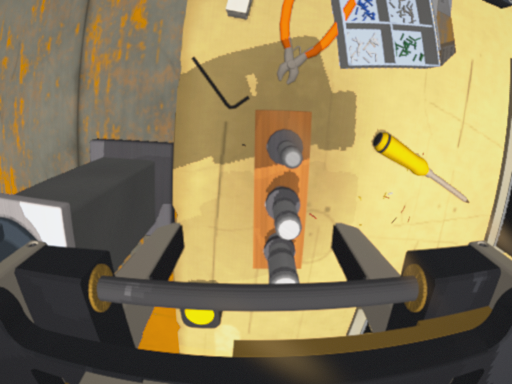

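The wrist view shows the middle drift at about px (286,210), between the open fingers, with neighbours above and below in the picture. I'll align first, then descend.

```bash
python3 -m inch '[{"jaw":0,"dp":[-2.77,2.72,0],"yaw":1},{"jaw":0,"dp":[-2.77,2.72,3],"yaw":1},{"jaw":0,"dp":[-2.77,2.72,6],"yaw":1},{"jaw":0,"dp":[-2.77,2.72,6],"yaw":1},{"jaw":0,"dp":[-2.77,2.72,6],"yaw":1}]' 15; python3 - <<'E'
from h import *
go([.4868,.225,.093],4.4)
E
```

```text
time: 2.75
tcp_pos: [0.4877, 0.2249, 0.1537]
tool_rot: [0.679, 0.734, 0.001, 0.0]
wrist_force: [0.9, -0.4, 0.6]
opening: 0.093
gripper_force: 0.0
dp [ 0.01 -0.1   6.07] yaw 0.1 ang 4.5 q [0.35 0.4  1.75 0.   0.99 0.27] tcp [0.4877 0.2249 0.1537] F [ 0.9 -0.4  0.6] t 2.75
```

```bash
python3 -m inch '[{"jaw":0,"dp":[0,-0.1,6.05],"yaw":0},{"jaw":0,"dp":[0,-0.1,6.05],"yaw":0},{"jaw":0,"dp":[0,-0.1,6.05],"yaw":0},{"jaw":0.4,"dp":[0,-0.1,6.05],"yaw":0},{"jaw":0.7,"dp":[0,-0.1,6.05],"yaw":0}]' 10; python3 -m inch '[{"jaw":1,"dp":[0,0,0],"yaw":0},{"jaw":1,"dp":[0,0,0],"yaw":0},{"jaw":1,"dp":[0,0,0],"yaw":0},{"jaw":1,"dp":[0,0,0],"yaw":0},{"jaw":1,"dp":[0,0,0],"yaw":0}]' 10;
```

```text
time: 3.38
tcp_pos: [0.4872, 0.2243, 0.0934]
tool_rot: [0.679, 0.734, 0.001, 0.0]
wrist_force: [0.3, -0.2, -0.3]
opening: 0.0774
gripper_force: 0.0
time: 4.0
tcp_pos: [0.4866, 0.2241, 0.092]
tool_rot: [0.679, 0.734, -0.0, -0.0]
wrist_force: [0.2, 1.1, -0.9]
opening: 0.0274
gripper_force: 0.0
```

```bash
python3 -m inch '[{"jaw":1,"dp":[0,0,0],"yaw":0},{"jaw":1,"dp":[0,0,0],"yaw":0},{"jaw":1,"dp":[0,0,0],"yaw":0}]' 45; python3 - <<'E'
from h import *
go([.4868,.225,.093],4.4); print(manip.state()['opening'])
E
```

```text
time: 4.38
tcp_pos: [0.4865, 0.2241, 0.092]
tool_rot: [0.679, 0.734, -0.0, -0.0]
wrist_force: [0.4, -0.3, -0.9]
opening: 0.0235
gripper_force: 45.0
dp [ 0.09  0.03 -0.1 ] yaw 0.0 ang 4.4 q [0.34 0.49 1.8  0.   0.85 0.27] tcp [0.4865 0.2241 0.092 ] F [ 0.4 -0.3 -0.9] t 4.38
0.02353993631980186
```

```bash
python3 -m inch '[{"jaw":1,"dp":[0,0,-2],"yaw":0},{"jaw":1,"dp":[0,0,-5],"yaw":0},{"jaw":1,"dp":[0,0,-10.5],"yaw":0},{"jaw":1,"dp":[0,0,-10.5],"yaw":0},{"jaw":1,"dp":[0,0,-10.5],"yaw":0}]' 45; python3 - <<'E'
from h import *
go([.5375,-.132,.20],4.4)
E
```

```text
time: 5.0
tcp_pos: [0.4859, 0.2238, 0.1959]
tool_rot: [0.679, 0.734, -0.001, -0.0]
wrist_force: [-0.4, 0.6, -3.1]
opening: 0.0229
gripper_force: 45.0
dp [-35.87   2.41  -0.39] yaw -0.0 ang 4.4 q [ 0.34  0.35  1.71 -0.    1.08  0.27] tcp [0.4859 0.2238 0.1959] F [-0.4  0.6 -3.1] t 5.0
```

```bash
python3 -m inch '[{"jaw":1,"dp":[-35.9,2.4,-0.4],"yaw":0},{"jaw":1,"dp":[-35.9,2.4,-0.4],"yaw":0},{"jaw":1,"dp":[-35.9,2.4,-0.4],"yaw":0},{"jaw":1,"dp":[-35.9,2.4,-0.4],"yaw":0},{"jaw":1,"dp":[-35.9,2.4,-0.4],"yaw":0}]' 45;  python3 -m inch '[{"jaw":1,"dp":[-4.6,0.3,0],"yaw":0},{"jaw":1,"dp":[-4.6,0.3,0],"yaw":0},{"jaw":1,"dp":[-4.6,0.3,0],"yaw":0}]' 45; python3 - <<'E'
from h import *
go([.5375,-.132,.20],4.4)
im,P=cloud('side'); np.save('s2.npy',P); cv2.imwrite('pics/s2.png',cv2.resize(im[120:370,170:370],None,fx=2.4,fy=2.4)[:,:,::-1])
for l in ['drift','stand']: print(l,manip.find_in('side',l)[:2])
E
```

```text
time: 5.62
tcp_pos: [0.5304, -0.0871, 0.1986]
tool_rot: [0.679, 0.734, -0.001, -0.001]
wrist_force: [1.4, 0.5, -2.9]
opening: 0.0228
gripper_force: 45.0
time: 6.0
tcp_pos: [0.537, -0.1303, 0.199]
tool_rot: [0.68, 0.734, -0.001, -0.001]
wrist_force: [0.8, 0.3, -2.9]
opening: 0.0228
gripper_force: 45.0
dp [-0.17  0.04 -0.1 ] yaw -0.0 ang 4.4 q [-0.32  0.38  1.66  0.    1.1  -0.4 ] tcp [ 0.537  -0.1303  0.199 ] F [ 0.8  0.3 -2.9] t 6.0
drift [{'extent': [264.6, 194.0, 272.6, 226.6], 'p': 0.84}]
stand [{'extent': [234.4, 256.6, 316.3, 352.1], 'p': 0.64}, {'extent': [262.0, 195.3, 271.3, 223.5], 'p': 0.28}]
```

View pics/s2.png

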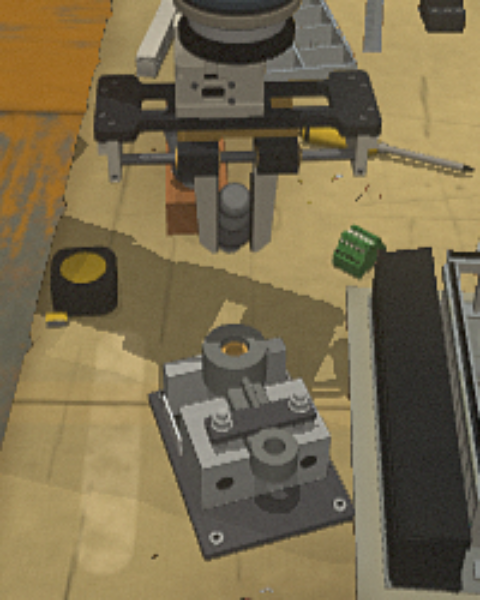

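```bash
python3 - <<'E'
from h import *
P=np.load('s2.npy')
for v in range(186,262,4): print(v,[P[v,u].round(3).tolist() for u in (264,267,270)])
E
```

```text
186 [[0.531, -0.163, 0.298], [0.536, -0.162, 0.298], [0.541, -0.162, 0.297]]
190 [[0.52, 0.241, 0.001], [0.528, 0.245, -0.002], [0.536, 0.241, 0.001]]
194 [[0.522, 0.164, 0.044], [0.529, 0.224, -0.0], [0.537, 0.226, -0.001]]
198 [[0.53, -0.131, 0.25], [0.536, -0.131, 0.25], [0.541, -0.129, 0.249]]
202 [[0.531, -0.138, 0.247], [0.536, -0.136, 0.246], [0.541, -0.137, 0.246]]
206 [[0.531, -0.142, 0.241], [0.536, -0.14, 0.24], [0.541, -0.14, 0.24]]
210 [[0.531, -0.135, 0.228], [0.536, -0.139, 0.23], [0.541, -0.136, 0.228]]
214 [[0.53, -0.122, 0.208], [0.536, -0.124, 0.21], [0.541, -0.117, 0.204]]
218 [[0.53, -0.108, 0.188], [0.535, -0.111, 0.19], [0.541, -0.108, 0.187]]
222 [[0.53, -0.11, 0.18], [0.536, -0.111, 0.181], [0.541, -0.107, 0.178]]
226 [[0.524, 0.091, 0.001], [0.532, 0.089, 0.003], [0.539, 0.091, 0.002]]
230 [[0.525, 0.076, 0.001], [0.532, 0.076, 0.001], [0.539, 0.077, 0.001]]
234 [[0.525, 0.064, -0.001], [0.532, 0.066, -0.003], [0.539, 0.066, -0.002]]
238 [[0.526, 0.047, 0.001], [0.533, 0.046, 0.003], [0.54, 0.049, 0.0]]
242 [[0.526, 0.038, -0.003], [0.533, 0.035, -0.0], [0.54, 0.034, 0.001]]
246 [[0.527, 0.02, 0.001], [0.533, 0.024, -0.002], [0.54, 0.025, -0.003]]
250 [[0.527, 0.007, 0.0], [0.534, 0.007, 0.001], [0.541, 0.01, -0.001]]
254 [[0.527, -0.007, 0.001], [0.534, -0.005, -0.0], [0.541, -0.006, 0.001]]
258 [[0.53, -0.118, 0.097], [0.536, -0.116, 0.095], [0.542, -0.117, 0.095]]
```

```bash
python3 - <<'E'
import cv2
from h import *
im,d=manip.grab_frame('wrist'); cv2.imwrite('pics/w2.png',im[:,:,::-1])
im,d=manip.grab_frame('side'); cv2.imwrite('pics/s3.png',cv2.resize(im[150:280,220:320],None,fx=5,fy=4.6,interpolation=cv2.INTER_CUBIC)[:,:,::-1])
E
```

```text
(no output)
```

View pics/s3.png

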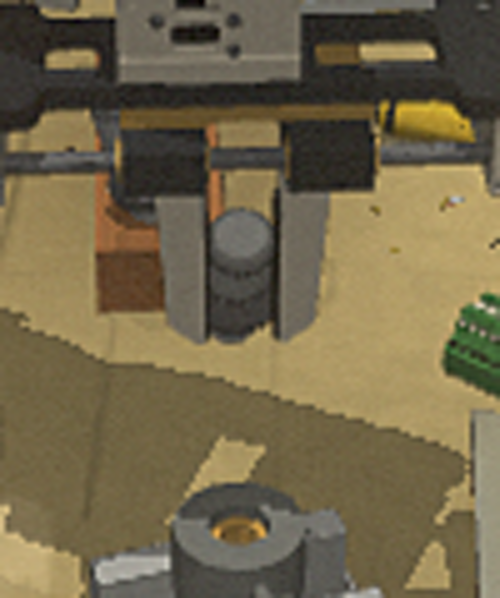

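Held drift has tilted: handle is at about px (267,205), and the nose has swung back towards +y about the pad axis. I'll ease the grip in steps so it can swing back under gravity, and measure the tilt from depth.

```bash
cat >> h.py <<'E'
def tilt():
    im,P=cloud('side'); t=manip.state()['tcp_pos']
    m=(abs(P[...,0]-t[0])<.007)&(abs(P[...,1]-t[1])<.13)&(P[...,2]>t[2]-.10)&(P[...,2]<t[2]+.06)
    # exclude gripper body (above handle top)
    Q=P[m]; H=Q[(Q[:,2]>t[2]+.003)]
    c=np.polyfit(H[:,2],H[:,1],1)
    print('N',len(Q),'dy/dz',c[0].round(3),'axis y at grip',(np.polyval(c,t[2]+.019)+.012).round(4),'zmin',Q[:,2].min().round(3),'zmax',Q[:,2].max().round(3),'F',manip.state()['wrist_force'].round(1))
    B=np.round((Q[:,2]-t[2])/.01).astype(int)
    for b in np.unique(B)[::-1]: q=Q[B==b]; print('  ',b*10,np.median(q,0).round(4),len(q))
E
python3 -c "
from h import *
tilt()"
python3 -m inch '[{"jaw":1,"dp":[0,0,0],"yaw":0},{"jaw":1,"dp":[0,0,0],"yaw":0}]' 20;python3 -c "
from h import *
tilt()"
```

```text
N 223 dy/dz -0.268 axis y at grip -0.1162 zmin 0.143 zmax 0.254 F [ 0.1 -0.1 -2.7]
   50 [ 0.5382 -0.1324  0.2494] 60
   40 [ 0.5376 -0.1404  0.2424] 40
   30 [ 0.5376 -0.1377  0.2325] 17
   20 [ 0.5392 -0.1287  0.2207] 15
   10 [ 0.5365 -0.1217  0.2103] 14
   0 [ 0.5373 -0.1145  0.2007] 18
   -10 [ 0.5391 -0.1071  0.1875] 30
   -20 [ 0.5373 -0.109   0.1837] 19
   -50 [ 0.5349 -0.077   0.1496] 7
   -60 [ 0.5348 -0.072   0.1434] 3
time: 6.55
tcp_pos: [0.5378, -0.1307, 0.2006]
tool_rot: [0.679, 0.734, 0.0, 0.0]
wrist_force: [0.8, -0.8, -3.2]
opening: 0.0238
gripper_force: 20.0
N 226 dy/dz -0.251 axis y at grip -0.1176 zmin 0.142 zmax 0.254 F [-0.4 -0.5 -2.6]
   50 [ 0.5375 -0.1333  0.2495] 62
   40 [ 0.5384 -0.1417  0.2419] 40
   30 [ 0.5376 -0.1374  0.2317] 15
   20 [ 0.5392 -0.1296  0.2211] 17
   10 [ 0.5374 -0.1228  0.2106] 13
   0 [ 0.5391 -0.1138  0.1998] 17
   -10 [ 0.5391 -0.109   0.1882] 29
   -20 [ 0.5374 -0.1108  0.1841] 20
   -50 [ 0.5349 -0.0802  0.1502] 9
   -60 [ 0.5339 -0.0738  0.1432] 4
```

```bash
python3 -m inch '[{"jaw":1,"dp":[0,0,0],"yaw":0},{"jaw":1,"dp":[0,0,0],"yaw":0}]' 10;python3 -c "
from h import *
tilt()"
```

```text
time: 6.85
tcp_pos: [0.5378, -0.1309, 0.2005]
tool_rot: [0.679, 0.734, -0.0, 0.0]
wrist_force: [0.9, 0.1, -3.1]
opening: 0.0235
gripper_force: 10.0
N 322 dy/dz -0.098 axis y at grip -0.1214 zmin 0.132 zmax 0.252 F [ 0.1  0.4 -3.1]
   50 [ 0.5374 -0.1329  0.2487] 63
   40 [ 0.5393 -0.141   0.2421] 39
   30 [ 0.5376 -0.1381  0.2303] 26
   20 [ 0.5393 -0.1342  0.2203] 23
   10 [ 0.5385 -0.1299  0.21  ] 26
   0 [ 0.5376 -0.1269  0.201 ] 24
   -10 [ 0.5384 -0.1221  0.1911] 20
   -20 [ 0.5377 -0.1246  0.1826] 46
   -30 [ 0.5422 -0.1234  0.1746] 2
   -40 [ 0.5365 -0.1096  0.1583] 12
   -50 [ 0.5365 -0.1064  0.1502] 18
   -60 [ 0.5384 -0.1017  0.1405] 16
   -70 [ 0.5355 -0.1007  0.1334] 7
```

```bash
python3 -m inch '[{"jaw":1,"dp":[0,0,0],"yaw":0},{"jaw":1,"dp":[0,0,0],"yaw":0},{"jaw":1,"dp":[0,0,0],"yaw":0},{"jaw":1,"dp":[0,0,0],"yaw":0}]' 9;python3 -c "
from h import *
tilt()"
```

```text
time: 7.4
tcp_pos: [0.5378, -0.1308, 0.2005]
tool_rot: [0.679, 0.734, 0.0, 0.0]
wrist_force: [-0.1, -0.0, -3.6]
opening: 0.0236
gripper_force: 9.0
N 321 dy/dz -0.091 axis y at grip -0.1216 zmin 0.131 zmax 0.253 F [ 0.1 -0.4 -2.3]
   50 [ 0.5375 -0.1338  0.2488] 64
   40 [ 0.5392 -0.1409  0.2417] 37
   30 [ 0.5385 -0.1375  0.2297] 26
   20 [ 0.5376 -0.1334  0.2206] 23
   10 [ 0.5385 -0.1308  0.2111] 24
   0 [ 0.5376 -0.1269  0.2006] 25
   -10 [ 0.5376 -0.1226  0.1903] 19
   -20 [ 0.5393 -0.1249  0.1832] 47
   -30 [ 0.5395 -0.1235  0.1746] 2
   -40 [ 0.5356 -0.1092  0.1574] 12
   -50 [ 0.5374 -0.1052  0.1499] 19
   -60 [ 0.5374 -0.1014  0.1403] 16
   -70 [ 0.5355 -0.0997  0.1337] 7
```

```bash
python3 -m inch '[{"jaw":1,"dp":[0,0,0],"yaw":0},{"jaw":1,"dp":[0,0,0],"yaw":0}]' 6;python3 -c "
from h import *
tilt()"
```

```text
time: 7.7
tcp_pos: [0.5378, -0.1308, 0.2005]
tool_rot: [0.679, 0.734, 0.0, 0.0]
wrist_force: [-0.3, -0.2, -3.2]
opening: 0.0239
gripper_force: 6.0
N 340 dy/dz -0.046 axis y at grip -0.1227 zmin 0.131 zmax 0.252 F [ 0.  -0.1 -3.4]
   50 [ 0.5375 -0.1333  0.2488] 64
   40 [ 0.5376 -0.1409  0.2418] 35
   30 [ 0.5376 -0.1379  0.2301] 29
   20 [ 0.5393 -0.1353  0.221 ] 25
   10 [ 0.5376 -0.1319  0.2116] 27
   0 [ 0.5394 -0.1286  0.2013] 27
   -10 [ 0.5376 -0.1261  0.1917] 20
   -20 [ 0.5378 -0.1278  0.1827] 47
   -30 [ 0.5378 -0.128   0.1743] 5
   -40 [ 0.5357 -0.1141  0.1576] 13
   -50 [ 0.5376 -0.1103  0.1498] 18
   -60 [ 0.5376 -0.1082  0.1409] 18
   -70 [ 0.5375 -0.1053  0.133 ] 12
```

```bash
python3 -m inch '[{"jaw":1,"dp":[0.8,0,0],"yaw":0},{"jaw":1,"dp":[0,0,0],"yaw":0},{"jaw":1,"dp":[0.8,0,0],"yaw":0},{"jaw":1,"dp":[0,0,0],"yaw":0},{"jaw":1,"dp":[0,0,0],"yaw":0}]' 6;python3 -c "
from h import *
tilt()"
```

```text
time: 8.38
tcp_pos: [0.5379, -0.1314, 0.2005]
tool_rot: [0.68, 0.734, -0.0, 0.0]
wrist_force: [-0.6, 0.8, -3.6]
opening: 0.024
gripper_force: 6.0
N 377 dy/dz 0.014 axis y at grip -0.1245 zmin 0.128 zmax 0.251 F [ 0.2  0.8 -3.1]
   50 [ 0.5375 -0.1344  0.2489] 68
   40 [ 0.5376 -0.141   0.2409] 36
   30 [ 0.5393 -0.1387  0.2303] 29
   20 [ 0.5376 -0.1369  0.2203] 30
   10 [ 0.5394 -0.1347  0.2108] 30
   0 [ 0.5377 -0.1324  0.1997] 33
   -10 [ 0.5377 -0.1303  0.191 ] 18
   -20 [ 0.5378 -0.1341  0.1821] 47
   -30 [ 0.5397 -0.1342  0.1743] 6
   -40 [ 0.5378 -0.123   0.1594] 19
   -50 [ 0.5378 -0.1217  0.1505] 21
   -60 [ 0.5378 -0.1199  0.1422] 21
   -70 [ 0.5378 -0.1176  0.1324] 19
```

Works well (now ~11°). Repeat.

```bash
python3 -m inch '[{"jaw":1,"dp":[0.8,0,0],"yaw":0},{"jaw":1,"dp":[0,0,0],"yaw":0},{"jaw":1,"dp":[0.8,0,0],"yaw":0},{"jaw":1,"dp":[0,0,0],"yaw":0},{"jaw":1,"dp":[0,0,0],"yaw":0}]' 6;python3 -c "
from h import *
tilt()"
```

```text
time: 9.05
tcp_pos: [0.5379, -0.1313, 0.2005]
tool_rot: [0.68, 0.734, -0.0, 0.0]
wrist_force: [0.3, 0.8, -3.1]
opening: 0.0239
gripper_force: 6.0
N 385 dy/dz 0.039 axis y at grip -0.1248 zmin 0.127 zmax 0.251 F [-0.1 -0.1 -2.4]
   50 [ 0.5375 -0.1328  0.2488] 63
   40 [ 0.5392 -0.1406  0.2415] 39
   30 [ 0.5385 -0.1396  0.2308] 30
   20 [ 0.5377 -0.137   0.2197] 33
   10 [ 0.5394 -0.1348  0.2107] 26
   0 [ 0.5377 -0.1339  0.2008] 31
   -10 [ 0.5378 -0.1325  0.1926] 21
   -20 [ 0.5379 -0.1351  0.1822] 50
   -30 [ 0.5371 -0.1363  0.1736] 6
   -40 [ 0.5378 -0.1252  0.1591] 21
   -50 [ 0.5369 -0.124   0.1497] 24
   -60 [ 0.5379 -0.1222  0.1397] 23
   -70 [ 0.5379 -0.1202  0.1317] 18
```

```bash
python3 -m inch '[{"jaw":1,"dp":[1.4,0,0],"yaw":0},{"jaw":1,"dp":[0,0,0],"yaw":0},{"jaw":1,"dp":[1.4,0,0],"yaw":0},{"jaw":1,"dp":[0.5,0,0],"yaw":0},{"jaw":1,"dp":[0,0,0],"yaw":0}]' 5;python3 -c "
from h import *
tilt()"
```

```text
time: 9.72
tcp_pos: [0.5379, -0.1312, 0.2006]
tool_rot: [0.679, 0.734, -0.0, 0.0]
wrist_force: [-0.2, 0.0, -2.9]
opening: 0.0238
gripper_force: 5.0
N 412 dy/dz 0.107 axis y at grip -0.1255 zmin 0.126 zmax 0.249 F [-0.5 -1.9 -3.3]
   50 [ 0.5375 -0.1308  0.2476] 57
   40 [ 0.5384 -0.1398  0.241 ] 42
   30 [ 0.5376 -0.1394  0.2312] 29
   20 [ 0.5393 -0.1378  0.2209] 37
   10 [ 0.5378 -0.1369  0.2099] 30
   0 [ 0.5395 -0.1362  0.2015] 32
   -10 [ 0.5378 -0.1354  0.1909] 30
   -20 [ 0.538  -0.1391  0.1816] 48
   -30 [ 0.5381 -0.1407  0.1733] 11
   -40 [ 0.5379 -0.1307  0.1601] 21
   -50 [ 0.538  -0.1299  0.1506] 25
   -60 [ 0.538  -0.1292  0.1409] 25
   -70 [ 0.5381 -0.1285  0.1306] 25
```

```bash
python3 -m inch '[{"jaw":1,"dp":[1.4,0,0],"yaw":0},{"jaw":1,"dp":[0.2,0,0],"yaw":0},{"jaw":1,"dp":[1,0,0],"yaw":0},{"jaw":1,"dp":[0.5,0,0],"yaw":0},{"jaw":1,"dp":[0,0,0],"yaw":0}]' 5;python3 -c "
from h import *
tilt()"
```

```text
time: 10.4
tcp_pos: [0.5378, -0.131, 0.2006]
tool_rot: [0.679, 0.734, -0.0, 0.0]
wrist_force: [0.3, 0.4, -4.0]
opening: 0.0235
gripper_force: 5.0
N 412 dy/dz 0.115 axis y at grip -0.1254 zmin 0.126 zmax 0.249 F [-0.4 -1.4 -3.1]
   50 [ 0.5373 -0.1299  0.2471] 55
   40 [ 0.5376 -0.1395  0.2412] 41
   30 [ 0.5377 -0.1395  0.231 ] 33
   20 [ 0.5385 -0.1381  0.2206] 34
   10 [ 0.5386 -0.1368  0.2107] 30
   0 [ 0.5395 -0.136   0.2011] 35
   -10 [ 0.5379 -0.1354  0.1908] 28
   -20 [ 0.5378 -0.1394  0.1809] 48
   -30 [ 0.5398 -0.141   0.1733] 11
   -40 [ 0.5379 -0.1311  0.1598] 21
   -50 [ 0.538  -0.1306  0.1506] 24
   -60 [ 0.538  -0.1289  0.1408] 26
   -70 [ 0.5381 -0.1281  0.13  ] 26
```

```bash
python3 -m inch '[{"jaw":1,"dp":[2.2,0,0],"yaw":0},{"jaw":1,"dp":[0.8,0,0],"yaw":0},{"jaw":1,"dp":[0.4,0,0],"yaw":0},{"jaw":1,"dp":[0.2,0,0],"yaw":0},{"jaw":1,"dp":[0,0,0],"yaw":0}]' 5;python3 -c "
from h import *
tilt()"
```

```text
time: 11.08
tcp_pos: [0.5378, -0.1309, 0.2005]
tool_rot: [0.68, 0.734, 0.0, -0.0]
wrist_force: [1.0, -0.2, -2.8]
opening: 0.0236
gripper_force: 5.0
N 400 dy/dz 0.106 axis y at grip -0.1247 zmin 0.123 zmax 0.249 F [ 0.4 -0.1 -2.7]
   50 [ 0.5374 -0.1288  0.2466] 45
   40 [ 0.5391 -0.1385  0.2415] 51
   30 [ 0.5385 -0.1384  0.2301] 28
   20 [ 0.5377 -0.1376  0.2206] 36
   10 [ 0.5377 -0.136   0.2104] 31
   0 [ 0.5395 -0.1348  0.2004] 29
   -10 [ 0.5378 -0.1336  0.1911] 25
   -20 [ 0.5378 -0.1354  0.1801] 51
   -30 [ 0.538  -0.1379  0.1724] 14
   -40 [ 0.5379 -0.1278  0.1581] 15
   -50 [ 0.5379 -0.1267  0.1503] 25
   -60 [ 0.538  -0.1252  0.1393] 25
   -70 [ 0.5379 -0.1243  0.1304] 23
   -80 [ 0.5408 -0.1212  0.1244] 2
```

```bash
python3 -m inch '[{"jaw":1,"dp":[1.2,0,0],"yaw":0},{"jaw":1,"dp":[0,0,0],"yaw":0},{"jaw":1,"dp":[1.2,0,0],"yaw":0},{"jaw":1,"dp":[0.0,0,0],"yaw":0},{"jaw":1,"dp":[1.2,0,0],"yaw":0}]' 6; python3 -m inch '[{"jaw":1,"dp":[-0.6,0,0],"yaw":0},{"jaw":1,"dp":[-1,0,0],"yaw":0},{"jaw":1,"dp":[-1.2,0,0],"yaw":0},{"jaw":1,"dp":[-1.2,0,0],"yaw":0}]' 6;python3 -c "
from h import *
tilt()"
```

```text
time: 11.75
tcp_pos: [0.537, -0.1196, 0.2005]
tool_rot: [0.68, 0.733, -0.0, 0.0]
wrist_force: [0.0, 0.0, -4.0]
opening: 0.0237
gripper_force: 6.0
time: 12.25
tcp_pos: [0.5378, -0.1311, 0.2005]
tool_rot: [0.68, 0.734, -0.0, -0.0]
wrist_force: [1.0, -0.0, -3.1]
opening: 0.0236
gripper_force: 6.0
N 404 dy/dz 0.114 axis y at grip -0.1251 zmin 0.123 zmax 0.248 F [ 0.6  0.5 -3.3]
   50 [ 0.5382 -0.1305  0.2464] 40
   40 [ 0.5376 -0.1385  0.242 ] 51
   30 [ 0.5377 -0.1389  0.2304] 33
   20 [ 0.5386 -0.1378  0.221 ] 34
   10 [ 0.5377 -0.1368  0.2099] 32
   0 [ 0.5378 -0.1355  0.2006] 29
   -10 [ 0.5378 -0.1349  0.1897] 27
   -20 [ 0.5379 -0.1381  0.18  ] 49
   -30 [ 0.5363 -0.1402  0.1738] 13
   -40 [ 0.5379 -0.1299  0.1583] 20
   -50 [ 0.538  -0.1293  0.15  ] 22
   -60 [ 0.538  -0.1281  0.14  ] 26
   -70 [ 0.538  -0.1279  0.1309] 23
   -80 [ 0.5362 -0.126   0.1242] 5
```

```bash
python3 - <<'E'
from h import *
P=np.load('side.npy'); z=P[...,2]; v,u=np.mgrid[:384,:512]
m=(u>245)&(u<290)&(v>250)&(v<285)&(z>.0925)&(z<.1)&(np.hypot(P[...,0]-.5375,P[...,1]+.131)<.035)
Q=P[m]; print(len(Q),Q.mean(0),cv2.minEnclosingCircle((Q[:,:2]*1000).astype(np.float32)),Q.min(0),Q.max(0))
# drift in the block, side view: front of handles
for c in [(.4914,.163,.014)]:
  m=(abs(P[...,0]-c[0])<.007)&(abs(P[...,1]-c[1])<.03)&(z>.06)&(z<.16)
  Q=P[m]
  for k in range(6,16):
    q=Q[np.round(Q[:,2]*100)==k]; 
    if len(q): print(k,np.median(q,0).round(4),len(q))
E
```

```text
362 [ 0.53682483 -0.13478763  0.09597575] ((536.2781982421875, -133.49853515625), 26.830690383911133) [ 0.51161967 -0.15861853  0.09255421] [ 0.56127882 -0.10771692  0.098822  ]
6 [0.4936 0.1442 0.0623] 10
7 [0.4912 0.1497 0.0686] 29
8 [0.491  0.1499 0.0796] 13
9 [0.4913 0.1471 0.0898] 18
10 [0.4914 0.1474 0.0998] 19
11 [0.4915 0.1476 0.1114] 21
12 [0.4895 0.147  0.1202] 17
13 [0.4908 0.1474 0.1303] 22
14 [0.4915 0.1542 0.1411] 47
```

```bash
cat >> h.py <<'E'
def rod():
    im,P=cloud('side'); t=manip.state()['tcp_pos']
    m=(abs(P[...,0]-t[0])<.03)&(abs(P[...,1]-t[1])<.04)&(P[...,2]>.1)&(P[...,2]<t[2]-.04)
    Q=P[m]; H=np.round(Q[:,2]*200)
    for k in np.unique(H)[::-1]:
        q=Q[H==k]; c=q[abs(q[:,0]-q[:,0].mean())<.004]
        print('  z',k/200,'x',q[:,0].min().round(4),q[:,0].max().round(4),q[:,0].mean().round(4),'yfront',np.median(c[:,1]).round(4),len(q))
    go(t,4.4)
E
python3 -m inch '[{"jaw":1,"dp":[-0.2,0,0],"yaw":0},{"jaw":1,"dp":[-0.6,0,0],"yaw":0},{"jaw":1,"dp":[-1.1,0,0.5],"yaw":0},{"jaw":1,"dp":[-1.5,0,1.0],"yaw":0},{"jaw":1,"dp":[-1.7,0,1.5],"yaw":0}]' 7;python3 -m inch '[{"jaw":1,"dp":[0,0,0],"yaw":0}]' 7;python3 -c "
from h import *
rod()"
```

```text
time: 12.92
tcp_pos: [0.539, -0.1481, 0.1849]
tool_rot: [0.68, 0.734, -0.0, -0.0]
wrist_force: [0.6, -0.4, -3.3]
opening: 0.0235
gripper_force: 7.0
time: 13.05
tcp_pos: [0.5389, -0.1478, 0.185]
tool_rot: [0.68, 0.734, -0.0, -0.0]
wrist_force: [0.1, 0.1, -2.3]
opening: 0.0234
gripper_force: 7.0
  z 0.145 x 0.5292 0.542 0.5347 yfront -0.1465 7
  z 0.14 x 0.5272 0.5457 0.5371 yfront -0.1468 23
  z 0.135 x 0.5272 0.5457 0.5364 yfront -0.147 20
  z 0.13 x 0.5272 0.5457 0.5362 yfront -0.1459 19
  z 0.125 x 0.5272 0.5458 0.5376 yfront -0.1462 20
  z 0.12 x 0.5272 0.5458 0.5349 yfront -0.1447 18
  z 0.115 x 0.5272 0.5459 0.5372 yfront -0.1448 21
  z 0.11 x 0.5271 0.5459 0.5371 yfront -0.1439 15
dp [0. 0. 0.] yaw -0.0 ang 4.4 q [-0.35  0.4   1.66  0.    1.08 -0.43] tcp [ 0.539  -0.1478  0.1853] F [-0.9  0.1 -2.6] t 13.1
```

```bash
python3 -m inch '[{"jaw":1,"dp":[0,0,0.4],"yaw":0},{"jaw":1,"dp":[0,0,0.8],"yaw":0},{"jaw":1,"dp":[0,0,1.2],"yaw":0},{"jaw":1,"dp":[0,0,1.2],"yaw":0}]' 7;python3 -m inch '[{"jaw":1,"dp":[0,0,0.2],"yaw":0},{"jaw":1,"dp":[0,0,0.4],"yaw":0},{"jaw":1,"dp":[0,0,0.4],"yaw":0}]' 7;python3 -c "
from h import *
rod()"
```

```text
time: 13.6
tcp_pos: [0.539, -0.1477, 0.1732]
tool_rot: [0.679, 0.734, -0.0, -0.0]
wrist_force: [-0.0, 0.1, -1.9]
opening: 0.0235
gripper_force: 7.0
time: 13.98
tcp_pos: [0.5391, -0.1477, 0.1694]
tool_rot: [0.679, 0.734, 0.0, -0.0]
wrist_force: [0.2, 1.0, -3.1]
opening: 0.024
gripper_force: 7.0
  z 0.13 x 0.5311 0.5403 0.537 yfront -0.1478 5
  z 0.125 x 0.5271 0.5458 0.5375 yfront -0.1467 18
  z 0.12 x 0.5271 0.5459 0.5357 yfront -0.1465 18
  z 0.115 x 0.5271 0.5459 0.5363 yfront -0.1452 20
  z 0.11 x 0.5271 0.546 0.5379 yfront -0.1457 20
  z 0.105 x 0.5271 0.546 0.5359 yfront -0.1444 17
  z 0.1 x 0.5271 0.546 0.5351 yfront -0.1442 11
dp [0. 0. 0.] yaw -0.0 ang 4.4 q [-0.35  0.42  1.68  0.    1.04 -0.43] tcp [ 0.5391 -0.1477  0.1695] F [ 0.   1.  -3.3] t 14.03
```

```bash
python3 -m inch '[{"jaw":1,"dp":[0,0,0.2],"yaw":0},{"jaw":1,"dp":[0,0,0.4],"yaw":0},{"jaw":1,"dp":[0,0,0.4],"yaw":0}]' 7;python3 -m inch '[{"jaw":1,"dp":[0.3,0,0],"yaw":0},{"jaw":1,"dp":[0.6,0,0],"yaw":0},{"jaw":1,"dp":[0.9,0,0],"yaw":0},{"jaw":1,"dp":[0.9,0,0],"yaw":0}]' 7;python3 -c "
from h import *
rod()"
```

```text
time: 14.4
tcp_pos: [0.5397, -0.1483, 0.1667]
tool_rot: [0.679, 0.734, 0.0, 0.001]
wrist_force: [-1.0, -0.5, 6.7]
opening: 0.0235
gripper_force: 7.0
time: 14.9
tcp_pos: [0.5387, -0.1388, 0.1661]
tool_rot: [0.679, 0.734, 0.0, 0.001]
wrist_force: [-0.6, 0.0, 6.2]
opening: 0.0234
gripper_force: 7.0
  z 0.125 x 0.5291 0.5476 0.5389 yfront -0.1427 15
  z 0.12 x 0.527 0.5476 0.5359 yfront -0.1438 24
  z 0.115 x 0.527 0.5459 0.5375 yfront -0.1442 18
  z 0.11 x 0.527 0.5459 0.5364 yfront -0.1434 24
  z 0.105 x 0.527 0.546 0.5364 yfront -0.1433 18
  z 0.1 x 0.527 0.546 0.5355 yfront -0.1435 12
dp [0. 0. 0.] yaw 0.0 ang 4.4 q [-0.34  0.42  1.69 -0.    1.03 -0.41] tcp [ 0.5387 -0.1389  0.1661] F [-0.1 -0.   5.6] t 14.95
```

The rod is now upright in the bore, standing on the bush (about 9 N). The handle sits off-centre on the pads, so I'll ease off and regrip it centrally.

```bash
python3 -m inch '[{"jaw":0.9,"dp":[0,0,-0.1],"yaw":0},{"jaw":0.62,"dp":[0,0,-0.1],"yaw":0},{"jaw":0.62,"dp":[0,0,-0.1],"yaw":0},{"jaw":0.62,"dp":[0,0,-0.1],"yaw":0}]' 7;python3 -c "
from h import *
rod();go([.5372,-.131,.168],4.4);print(manip.state()['opening'])"
```

```text
time: 15.45
tcp_pos: [0.5384, -0.1388, 0.1665]
tool_rot: [0.679, 0.734, -0.0, -0.0]
wrist_force: [-0.4, -0.3, 0.7]
opening: 0.0351
gripper_force: 0.0
  z 0.125 x 0.5271 0.5458 0.5363 yfront -0.1438 13
  z 0.12 x 0.5271 0.5458 0.5366 yfront -0.1432 25
  z 0.115 x 0.527 0.5459 0.5362 yfront -0.1436 20
  z 0.11 x 0.5271 0.5459 0.5355 yfront -0.1437 17
  z 0.105 x 0.5271 0.546 0.5373 yfront -0.1426 23
  z 0.1 x 0.527 0.546 0.5382 yfront -0.143 12
dp [0. 0. 0.] yaw -0.0 ang 4.4 q [-0.34  0.42  1.69  0.    1.03 -0.41] tcp [ 0.5384 -0.1388  0.1665] F [-0.2 -0.2 -0.3] t 15.5
dp [ 0.79 -0.06 -0.15] yaw -0.0 ang 4.4 q [-0.34  0.42  1.69  0.    1.03 -0.41] tcp [ 0.5384 -0.1388  0.1665] F [-0.2 -0.2 -0.3] t 15.5
0.035293335170506125
```

```bash
python3 -m inch '[{"jaw":0.62,"dp":[0.4,0,0],"yaw":0},{"jaw":0.62,"dp":[0.79,-0.06,0.4],"yaw":0},{"jaw":0.62,"dp":[0.79,-0.06,0.9],"yaw":0},{"jaw":1,"dp":[0.79,-0.06,0.9],"yaw":0},{"jaw":1,"dp":[0.79,-0.06,0.9],"yaw":0}]' 10;python3 -m inch '[{"jaw":1,"dp":[0,0,0],"yaw":0},{"jaw":1,"dp":[0,0,0],"yaw":0},{"jaw":1,"dp":[0,0,0],"yaw":0}]' 50;python3 -c "
from h import *
tilt();rod()"
```

```text
time: 16.12
tcp_pos: [0.5372, -0.131, 0.1574]
tool_rot: [0.679, 0.734, -0.0, -0.0]
wrist_force: [-0.3, -0.0, -2.4]
opening: 0.0235
gripper_force: 10.0
time: 16.5
tcp_pos: [0.5371, -0.131, 0.1575]
tool_rot: [0.679, 0.734, -0.0, -0.0]
wrist_force: [0.5, 1.0, -2.5]
opening: 0.0237
gripper_force: 50.0
N 762 dy/dz 0.137 axis y at grip -0.1343 zmin 0.058 zmax 0.215 F [ 0.2 -0.1 -2.4]
   60 [ 0.5375 -0.1359  0.2136] 43
   50 [ 0.5363 -0.1458  0.2092] 50
   40 [ 0.538  -0.1464  0.1978] 32
   30 [ 0.5363 -0.1462  0.1872] 38
   20 [ 0.5381 -0.1461  0.1776] 29
   10 [ 0.5365 -0.1458  0.1675] 37
   0 [ 0.5365 -0.1455  0.1574] 28
   -10 [ 0.5375 -0.1489  0.1479] 54
   -20 [ 0.5385 -0.1521  0.1406] 14
   -30 [ 0.5375 -0.1431  0.1261] 24
   -40 [ 0.5384 -0.1431  0.1178] 27
   -50 [ 0.5367 -0.1422  0.1073] 28
   -60 [ 0.5367 -0.1496  0.0964] 79
   -70 [ 0.5368 -0.2002  0.0846] 86
   -80 [ 0.5391 -0.1703  0.076 ] 102
   -90 [ 0.5336 -0.1704  0.0653] 18
   -100 [ 0.5369 -0.2096  0.0604] 73
  z 0.115 x 0.5271 0.5458 0.5357 yfront -0.1436 22
  z 0.11 x 0.5271 0.5459 0.5364 yfront -0.1432 18
  z 0.105 x 0.5271 0.5459 0.5359 yfront -0.1425 21
  z 0.1 x 0.5271 0.546 0.538 yfront -0.1445 10
dp [0. 0. 0.] yaw 0.0 ang 4.4 q [-0.32  0.43  1.7   0.    1.01 -0.4 ] tcp [ 0.5372 -0.131   0.1575] F [ 0.5 -0.8 -2.8] t 16.6
```

```bash
python3 -m inch '[{"jaw":1,"dp":[0,0,0.1],"yaw":0},{"jaw":1,"dp":[0,0,0.2],"yaw":0},{"jaw":1,"dp":[0,0,0.2],"yaw":0}]' 50;python3 -m inch '[{"jaw":1,"dp":[0,0,0.1],"yaw":0},{"jaw":1,"dp":[0,0,0.2],"yaw":0}]' 50
```

```text
time: 16.98
tcp_pos: [0.5374, -0.1311, 0.1562]
tool_rot: [0.679, 0.734, 0.0, 0.0]
wrist_force: [-2.9, 0.1, 5.7]
opening: 0.0234
gripper_force: 50.0
time: 17.23
tcp_pos: [0.5375, -0.1312, 0.1545]
tool_rot: [0.679, 0.734, 0.0, 0.0]
wrist_force: [-2.6, 0.5, 9.6]
opening: 0.0233
gripper_force: 50.0
```

```bash
python3 -m inch '[{"jaw":1,"dp":[0,0,0.1],"yaw":0},{"jaw":1,"dp":[0,0,0.2],"yaw":0},{"jaw":1,"dp":[0,0,0.3],"yaw":0}]' 50;python3 -m inch '[{"jaw":1,"dp":[0,0,0.1],"yaw":0},{"jaw":1,"dp":[0,0,0.2],"yaw":0},{"jaw":1,"dp":[0,0,0.3],"yaw":0},{"jaw":1,"dp":[0,0,0.4],"yaw":0}]' 50
```

```text
time: 17.6
tcp_pos: [0.5375, -0.1311, 0.1516]
tool_rot: [0.679, 0.734, 0.0, 0.001]
wrist_force: [-2.7, 0.3, 9.6]
opening: 0.0236
gripper_force: 50.0
time: 18.1
tcp_pos: [0.5375, -0.1311, 0.1476]
tool_rot: [0.679, 0.734, 0.0, 0.001]
wrist_force: [-3.8, 1.2, 9.5]
opening: 0.0233
gripper_force: 50.0
```

```bash
python3 -m inch '[{"jaw":1,"dp":[0,0,0.1],"yaw":0},{"jaw":1,"dp":[0,0,0.2],"yaw":0},{"jaw":1,"dp":[0,0,0.3],"yaw":0},{"jaw":1,"dp":[0,0,0.4],"yaw":0},{"jaw":1,"dp":[0,0,0.5],"yaw":0}]' 50;python3 -m inch '[{"jaw":1,"dp":[0,0,0.1],"yaw":0},{"jaw":1,"dp":[0,0,0.2],"yaw":0},{"jaw":1,"dp":[0,0,0.3],"yaw":0},{"jaw":1,"dp":[0,0,0.4],"yaw":0},{"jaw":1,"dp":[0,0,0.5],"yaw":0}]' 50;python3 -c "
from h import *
rod()"
```

```text
time: 18.73
tcp_pos: [0.5375, -0.1311, 0.1426]
tool_rot: [0.679, 0.734, 0.0, 0.001]
wrist_force: [-3.0, 0.9, 10.1]
opening: 0.0237
gripper_force: 50.0
time: 19.35
tcp_pos: [0.5375, -0.131, 0.1376]
tool_rot: [0.679, 0.734, 0.0, 0.0]
wrist_force: [-2.5, 0.9, 9.3]
opening: 0.0234
gripper_force: 50.0
dp [0. 0. 0.] yaw 0.0 ang 4.4 q [-0.32  0.45  1.72  0.    0.97 -0.4 ] tcp [ 0.5375 -0.131   0.1375] F [-1.9  1.3  8.3] t 19.4
```

```bash
python3 -m inch '[{"jaw":1,"dp":[0,0,0.1],"yaw":0},{"jaw":1,"dp":[0,0,0.2],"yaw":0},{"jaw":1,"dp":[0,0,0.3],"yaw":0},{"jaw":1,"dp":[0,0,0.4],"yaw":0}]' 50;python3 -m inch '[{"jaw":1,"dp":[0,0,0.1],"yaw":0},{"jaw":1,"dp":[0,0,0.2],"yaw":0},{"jaw":1,"dp":[0,0,0.3],"yaw":0}]' 50
```

```text
time: 19.9
tcp_pos: [0.5377, -0.131, 0.1335]
tool_rot: [0.679, 0.734, 0.0, 0.001]
wrist_force: [-1.1, 1.0, 7.4]
opening: 0.0232
gripper_force: 50.0
time: 20.27
tcp_pos: [0.5377, -0.1308, 0.1303]
tool_rot: [0.679, 0.734, 0.0, 0.0]
wrist_force: [0.9, 1.7, 4.3]
opening: 0.0231
gripper_force: 50.0
```

```bash
python3 -m inch '[{"jaw":1,"dp":[0,0,0.1],"yaw":0},{"jaw":1,"dp":[0,0,0.2],"yaw":0}]' 50; python3 -c "
from h import *
tilt()" | tail -12
```

```text
time: 20.52
tcp_pos: [0.5376, -0.1308, 0.1275]
tool_rot: [0.679, 0.734, 0.0, 0.0]
wrist_force: [3.3, 3.4, 0.7]
opening: 0.0233
gripper_force: 50.0
   10 [ 0.5366 -0.1457  0.1381] 29
   0 [ 0.5384 -0.1448  0.1285] 29
   -10 [ 0.5377 -0.1486  0.118 ] 58
   -20 [ 0.5369 -0.1524  0.1104] 11
   -30 [ 0.5369 -0.1523  0.0957] 78
   -40 [ 0.538  -0.1999  0.0846] 88
   -50 [ 0.5391 -0.1676  0.0763] 92
   -60 [ 0.5332 -0.1678  0.0697] 22
   -70 [ 0.5369 -0.2118  0.0599] 93
   -80 [ 0.537  -0.2178  0.0465] 29
   -90 [ 0.537  -0.218   0.0373] 27
   -100 [ 0.5389 -0.2179  0.0293] 14
```

```bash
python3 -m inch '[{"jaw":1,"dp":[0,0,0.1],"yaw":0},{"jaw":1,"dp":[0,0,0.2],"yaw":0}]' 50; python3 -m inch '[{"jaw":1,"dp":[0,0,0.1],"yaw":0},{"jaw":1,"dp":[0,0,0.1],"yaw":0}]' 50
```

```text
time: 20.82
tcp_pos: [0.5376, -0.1308, 0.1256]
tool_rot: [0.68, 0.734, 0.0, 0.0]
wrist_force: [3.4, 4.7, 1.0]
opening: 0.0234
gripper_force: 50.0
time: 21.08
tcp_pos: [0.5376, -0.1307, 0.1245]
tool_rot: [0.68, 0.734, 0.0, 0.0]
wrist_force: [5.1, 4.4, -1.4]
opening: 0.0232
gripper_force: 50.0
```

```bash
python3 -m inch '[{"jaw":1,"dp":[0.05,0.05,0.05],"yaw":0},{"jaw":1,"dp":[0.05,0.05,0.1],"yaw":0},{"jaw":1,"dp":[0.05,0.05,0.1],"yaw":0}]' 50; python3 -m inch '[{"jaw":1,"dp":[0,0,0.1],"yaw":0},{"jaw":1,"dp":[0,0,0.1],"yaw":0}]' 50
```

```text
time: 21.45
tcp_pos: [0.5376, -0.1305, 0.1234]
tool_rot: [0.679, 0.734, -0.0, -0.0]
wrist_force: [2.7, 1.6, -1.5]
opening: 0.0231
gripper_force: 50.0
time: 21.7
tcp_pos: [0.5376, -0.1304, 0.1224]
tool_rot: [0.679, 0.734, -0.0, -0.0]
wrist_force: [3.1, 1.9, -2.1]
opening: 0.0232
gripper_force: 50.0
```

```bash
python3 -m inch '[{"jaw":1,"dp":[0,0.02,0.1],"yaw":0},{"jaw":1,"dp":[0,0.02,0.1],"yaw":0}]' 50; python3 - <<'E'
from h import *
im,P=cloud('side'); cv2.imwrite('pics/s4.png',cv2.resize(im[190:360,225:325],None,fx=5,fy=3.5,interpolation=cv2.INTER_CUBIC)[:,:,::-1])
t=manip.state()['tcp_pos']
m=(abs(P[...,0]-t[0])<.004)&(P[...,1]<-.14)&(P[...,1]>-.156)&(P[...,2]>.08)
Q=P[m]; print(Q[np.argsort(-Q[:,2])][::3,1:].round(4).tolist())
for l in ['drift','bush']: print(l,manip.find_in('side',l)[:3])
E
```

```text
time: 21.95
tcp_pos: [0.5377, -0.1304, 0.1213]
tool_rot: [0.679, 0.734, -0.0, -0.0]
wrist_force: [1.9, 0.8, -0.8]
opening: 0.0238
gripper_force: 50.0
[[-0.1482, 0.4436], [-0.1405, 0.4433], [-0.143, 0.4428], [-0.1524, 0.4424], [-0.1486, 0.4422], [-0.1552, 0.4421], [-0.1513, 0.4419], [-0.1507, 0.4417], [-0.153, 0.4412], [-0.1519, 0.2741], [-0.1514, 0.2737], [-0.1518, 0.272], [-0.1537, 0.2713], [-0.1519, 0.2701], [-0.1521, 0.2682], [-0.1535, 0.2672], [-0.1521, 0.266], [-0.1527, 0.2645], [-0.1517, 0.2637], [-0.1553, 0.2622], [-0.1517, 0.2617], [-0.1538, 0.2611], [-0.1538, 0.259], [-0.1549, 0.2579], [-0.1543, 0.2573], [-0.1535, 0.2568], [-0.1539, 0.2549], [-0.1549, 0.2537], [-0.1537, 0.2527], [-0.1546, 0.2514], [-0.1537, 0.2506], [-0.1547, 0.2492], [-0.155, 0.2475], [-0.155, 0.2453], [-0.1535, 0.244], [-0.155, 0.2411], [-0.1557, 0.2394], [-0.1544, 0.2383], [-0.1539, 0.2358], [-0.155, 0.2346], [-0.153, 0.2329], [-0.1542, 0.2317], [-0.1419, 0.1786], [-0.1439, 0.178], [-0.1431, 0.1771], [-0.1449, 0.1765], [-0.1458, 0.175], [-0.1454, 0.1744], [-0.1476, 0.1741], [-0.1446, 0.1715], [-0.1462, 0.
[... 183 characters left out ...]
2, 0.1511], [-0.1454, 0.1503], [-0.1452, 0.1478], [-0.1457, 0.1459], [-0.1458, 0.1434], [-0.1435, 0.1413], [-0.1455, 0.1406], [-0.1461, 0.1386], [-0.1438, 0.1366], [-0.1463, 0.1339], [-0.1438, 0.1316], [-0.1445, 0.1296], [-0.1455, 0.1281], [-0.1471, 0.127], [-0.1458, 0.1259], [-0.1457, 0.1233], [-0.1464, 0.1213], [-0.1463, 0.1187], [-0.146, 0.1183], [-0.1495, 0.114], [-0.1434, 0.1132], [-0.1482, 0.1129], [-0.142, 0.112], [-0.1442, 0.1116], [-0.1491, 0.1111], [-0.1485, 0.1106], [-0.1508, 0.1078], [-0.1519, 0.1061], [-0.1517, 0.1033], [-0.1484, 0.0975], [-0.1478, 0.0968], [-0.1527, 0.0964], [-0.1547, 0.096], [-0.1463, 0.0953]]
drift [{'extent': [258.7, 231.7, 275.8, 270.2], 'p': 0.92}]
bush []
```

View pics/s4.png

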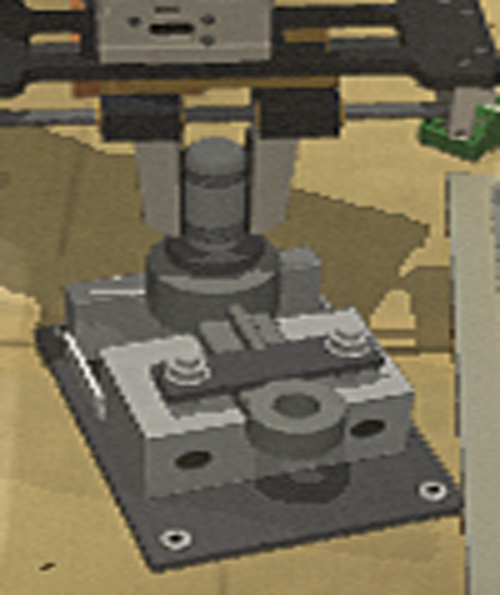

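The picture shows the collar (about px 268,262) a few mm above the hub, with the drift upright. I'll continue gently until it bears.

```bash
python3 -m inch '[{"jaw":1,"dp":[0,0.02,0.1],"yaw":0},{"jaw":1,"dp":[0,0.02,0.2],"yaw":0},{"jaw":1,"dp":[0,0.02,0.3],"yaw":0}]' 50;  python3 -m inch '[{"jaw":1,"dp":[0,0,0.1],"yaw":0},{"jaw":1,"dp":[0,0,0.1],"yaw":0}]' 50;
```

```text
time: 22.48
tcp_pos: [0.5379, -0.1304, 0.1184]
tool_rot: [0.679, 0.734, -0.0, -0.0]
wrist_force: [0.8, 1.7, -2.8]
opening: 0.0234
gripper_force: 50.0
time: 22.72
tcp_pos: [0.538, -0.1304, 0.1174]
tool_rot: [0.679, 0.734, -0.0, -0.0]
wrist_force: [1.6, 0.7, -4.1]
opening: 0.0233
gripper_force: 50.0
```

```bash
python3 -m inch '[{"jaw":1,"dp":[0,0,0.1],"yaw":0},{"jaw":1,"dp":[0,0,0.1],"yaw":0}]' 50;
```

```text
time: 22.98
tcp_pos: [0.538, -0.1304, 0.1164]
tool_rot: [0.679, 0.734, -0.0, -0.0]
wrist_force: [0.8, 0.6, -3.2]
opening: 0.0232
gripper_force: 50.0
```

```bash
python3 -m inch '[{"jaw":1,"dp":[0,0,0.1],"yaw":0},{"jaw":1,"dp":[0,0,0.1],"yaw":0}]' 50;python3 -m inch '[{"jaw":1,"dp":[0,0,0.08],"yaw":0},{"jaw":1,"dp":[0,0,0.08],"yaw":0}]' 50
```

```text
time: 23.22
tcp_pos: [0.538, -0.1304, 0.1155]
tool_rot: [0.679, 0.734, -0.0, -0.0]
wrist_force: [0.3, 1.2, -1.3]
opening: 0.0229
gripper_force: 50.0
time: 23.48
tcp_pos: [0.5381, -0.1304, 0.1154]
tool_rot: [0.679, 0.734, -0.0, 0.0]
wrist_force: [-3.0, 2.1, 6.6]
opening: 0.0235
gripper_force: 50.0
```

Collar bears on the hub (about 10 N). Now I'll withdraw.

```bash
python3 -m inch '[{"jaw":1,"dp":[0,0,-0.2],"yaw":0},{"jaw":1,"dp":[0,0,-0.6],"yaw":0},{"jaw":1,"dp":[0,0,-1.2],"yaw":0},{"jaw":1,"dp":[0,0,-2.0],"yaw":0},{"jaw":1,"dp":[0,0,-2.8],"yaw":0}]' 60;python3 -m inch '[{"jaw":1,"dp":[0,0,-0.9],"yaw":0},{"jaw":1,"dp":[0,0,-1.8],"yaw":0},{"jaw":1,"dp":[0,0,-2.8],"yaw":0},{"jaw":1,"dp":[0,0,-3.5],"yaw":0},{"jaw":1,"dp":[0,0,-4],"yaw":0}]' 60; python3 - <<'E'
from h import *
tilt()
for c in ['side','top']:
    im,d=manip.grab_frame(c); cv2.imwrite(f'pics/{c}5.png',im[:,:,::-1]); print(manip.find_in(c,'bush')[:3])
E
```

```text
time: 24.1
tcp_pos: [0.5381, -0.1305, 0.1434]
tool_rot: [0.679, 0.734, 0.0, 0.0]
wrist_force: [-1.1, -0.5, -2.7]
opening: 0.0232
gripper_force: 60.0
time: 24.72
tcp_pos: [0.5381, -0.1304, 0.1832]
tool_rot: [0.679, 0.734, 0.0, 0.0]
wrist_force: [0.7, -0.7, -2.4]
opening: 0.0234
gripper_force: 60.0
N 592 dy/dz 0.132 axis y at grip -0.1336 zmin 0.084 zmax 0.241 F [ 0.8 -0.8 -1.6]
   60 [ 0.5391 -0.1358  0.2393] 38
   50 [ 0.5378 -0.1453  0.2356] 55
   40 [ 0.5395 -0.1455  0.2242] 32
   30 [ 0.5379 -0.1457  0.2143] 38
   20 [ 0.5388 -0.1453  0.2039] 34
   10 [ 0.5397 -0.1454  0.1933] 35
   0 [ 0.5398 -0.1451  0.1838] 29
   -10 [ 0.5383 -0.1479  0.1735] 56
   -20 [ 0.5383 -0.1517  0.1664] 10
   -30 [ 0.5382 -0.1427  0.1524] 23
   -40 [ 0.5383 -0.1425  0.1439] 27
   -50 [ 0.5384 -0.1422  0.1337] 27
   -60 [ 0.5384 -0.1423  0.1237] 29
   -70 [ 0.5385 -0.1424  0.1175] 3
   -90 [ 0.5371 -0.1531  0.0949] 99
   -100 [ 0.5382 -0.1602  0.0849] 57
[{'extent': [237.3, 182.1, 265.4, 217.7], 'p': 0.54}]
[]
```

```bash
python3 - <<'E'
import cv2
a=cv2.imread('pics/top5.png')[110:290,120:430]
cv2.imwrite('pics/c5.png',cv2.resize(a,None,fx=2.5,fy=2.5,interpolation=cv2.INTER_CUBIC))
from h import *
im,P=cloud('top'); z=P[...,2]; v,u=np.mgrid[:384,:512]
B=(u>130)&(u<240)&(v>185)&(v<240)&(z>.137)
n,lab=cv2.connectedComponents(B.astype(np.uint8))
for i in range(1,n):
    Q=P[lab==i]; print(len(Q),cv2.minEnclosingCircle((Q[:,:2]*1000).astype(np.float32)),Q.mean(0))
E
```

```text
67 ((481.9463806152344, 286.900390625), 8.683483123779297) [0.48198884 0.28640293 0.1406805 ]
161 ((473.1617431640625, 140.11569213867188), 14.499338150024414) [0.47374824 0.1409112  0.14030179]
```

View pics/c5.png

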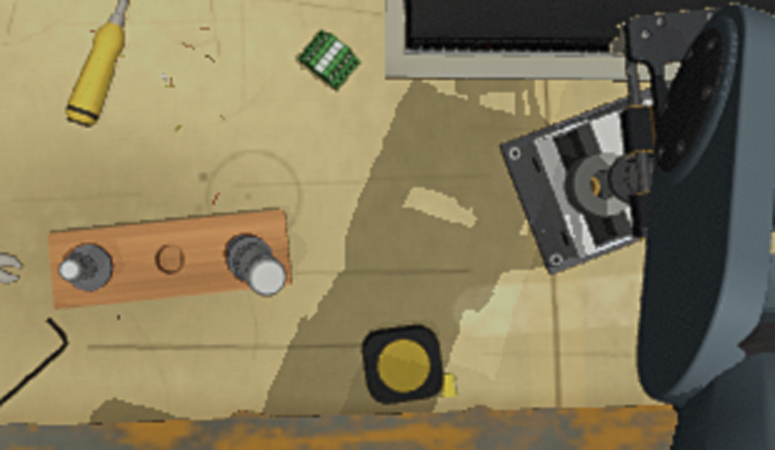

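The top view shows that I brushed the thick drift on the way over. It now leans in its hole, with its top at about px (227,221). I'll carry this drift back higher, seat it, then set the thick one upright again.

```bash
python3 -m inch '[{"jaw":1,"dp":[0,0,-0.8],"yaw":0},{"jaw":1,"dp":[0,0,-2],"yaw":0},{"jaw":1,"dp":[0,0,-3.4],"yaw":0},{"jaw":1,"dp":[0,0,-4.8],"yaw":0},{"jaw":1,"dp":[0,0,-5.4],"yaw":0}]' 60; python3 -c "
from h import *
go([.4867,.2253,.238],4.4)"
```

```text
time: 25.65
tcp_pos: [0.5384, -0.1305, 0.2381]
tool_rot: [0.679, 0.734, 0.0, 0.001]
wrist_force: [0.4, 0.6, -2.9]
opening: 0.0229
gripper_force: 60.0
dp [ 3.587e+01 -2.420e+00 -2.000e-02] yaw 0.0 ang 4.4 q [-0.32  0.34  1.62 -0.    1.18 -0.4 ] tcp [ 0.5384 -0.1305  0.2381] F [ 0.4  0.6 -2.9] t 25.65
```

```bash
python3 -m inch '[{"jaw":1,"dp":[0.5,0,0],"yaw":0},{"jaw":1,"dp":[1.5,-0.1,0],"yaw":0},{"jaw":1,"dp":[3,-0.2,0],"yaw":0},{"jaw":1,"dp":[5,-0.3,0],"yaw":0},{"jaw":1,"dp":[7.2,-0.5,0],"yaw":0}]' 60; python3 -m inch '[{"jaw":1,"dp":[2.4,-0.2,0],"yaw":0},{"jaw":1,"dp":[4.8,-0.3,0],"yaw":0},{"jaw":1,"dp":[7.2,-0.5,0],"yaw":0},{"jaw":1,"dp":[9.6,-0.6,0],"yaw":0},{"jaw":1,"dp":[12,-0.8,0],"yaw":0}]' 60; python3 -m inch '[{"jaw":1,"dp":[2.4,-0.2,0],"yaw":0},{"jaw":1,"dp":[4.8,-0.3,0],"yaw":0},{"jaw":1,"dp":[7,-0.5,0],"yaw":0},{"jaw":1,"dp":[9,-0.6,0],"yaw":0},{"jaw":1,"dp":[11,-0.7,0],"yaw":0}]' 60;python3 -m inch '[{"jaw":1,"dp":[1.8,-0.1,0],"yaw":0},{"jaw":1,"dp":[3.3,-0.2,0],"yaw":0},{"jaw":1,"dp":[4.5,-0.3,0],"yaw":0},{"jaw":1,"dp":[5.3,-0.4,0],"yaw":0},{"jaw":1,"dp":[5.7,-0.4,0],"yaw":0}]' 60; python3 -m inch '[{"jaw":1,"dp":[0,0,0],"yaw":0}]'; python3 -c "
from h import *
tilt()
go([.4867,.2253,.16],4.4)"
```

```text
time: 26.28
tcp_pos: [0.5272, -0.0573, 0.2366]
tool_rot: [0.679, 0.734, -0.0, -0.0]
wrist_force: [0.4, 0.6, -3.6]
opening: 0.0232
gripper_force: 60.0
time: 26.9
tcp_pos: [0.5097, 0.0619, 0.2367]
tool_rot: [0.679, 0.734, 0.0, -0.0]
wrist_force: [-0.9, 0.3, -3.5]
opening: 0.0232
gripper_force: 60.0
time: 27.52
tcp_pos: [0.4941, 0.1708, 0.2367]
tool_rot: [0.679, 0.734, -0.0, -0.0]
wrist_force: [-0.9, -0.6, -3.3]
opening: 0.0233
gripper_force: 60.0
time: 28.15
tcp_pos: [0.4865, 0.226, 0.2367]
tool_rot: [0.679, 0.734, -0.0, 0.0]
wrist_force: [-0.1, -0.0, -2.6]
opening: 0.0235
gripper_force: 60.0
time: 28.28
tcp_pos: [0.4866, 0.2257, 0.2367]
tool_rot: [0.679, 0.734, -0.0, 0.0]
wrist_force: [0.7, 0.9, -3.7]
opening: 0.0235
gripper_force: 60.0
N 311 dy/dz 0.065 axis y at grip 0.2226 zmin 0.138 zmax 0.294 F [ 0.7  0.8 -3.3]
   60 [0.4872 0.2203 0.2925] 20
   50 [0.4867 0.2106 0.287 ] 29
   40 [0.4865 0.2093 0.2772] 24
   30 [0.4873 0.2106 0.2667] 24
   20 [0.4861 0.2111 0.2579] 23
   10 [0.4881 0.2109 0.2472] 24
   0 [0.4868 0.2111 0.2375] 20
   -10 [0.4858 0.208  0.2274] 34
   -20 [0.4882 0.2065 0.2193] 13
   -30 [0.485  0.2127 0.2071] 21
   -40 [0.4872 0.2132 0.1967] 22
   -50 [0.487  0.2137 0.1866] 21
   -60 [0.4867 0.2133 0.1768] 17
   -70 [0.4879 0.2154 0.1708] 4
   -90 [0.482  0.1401 0.1432] 4
   -100 [0.4829 0.1354 0.14  ] 11
dp [-0.02  0.    7.67] yaw -0.0 ang 4.4 q [ 0.35  0.31  1.67 -0.    1.17  0.27] tcp [0.4867 0.2255 0.2367] F [ 0.7  0.8 -3.3] t 28.32
```

```bash
python3 -m inch '[{"jaw":1,"dp":[0,0,1.5],"yaw":0},{"jaw":1,"dp":[0,0,4],"yaw":0},{"jaw":1,"dp":[0,0,6.5],"yaw":0},{"jaw":1,"dp":[0,0,9],"yaw":0},{"jaw":1,"dp":[0,0,11],"yaw":0}]' 60; python3 -m inch '[{"jaw":1,"dp":[0,0,0.7],"yaw":0},{"jaw":1,"dp":[0,0,1.2],"yaw":0},{"jaw":1,"dp":[0,0,1.5],"yaw":0},{"jaw":1,"dp":[0,0,1.8],"yaw":0}]'; python3 -m inch '[{"jaw":1,"dp":[0,0,0.3],"yaw":0},{"jaw":1,"dp":[0,0,0.6],"yaw":0},{"jaw":1,"dp":[0,0,0.9],"yaw":0},{"jaw":1,"dp":[0,0,0.9],"yaw":0}]'
```

```text
time: 28.95
tcp_pos: [0.486, 0.2252, 0.1247]
tool_rot: [0.68, 0.734, -0.001, -0.0]
wrist_force: [0.7, -0.1, -2.9]
opening: 0.0238
gripper_force: 60.0
time: 29.45
tcp_pos: [0.4869, 0.2258, 0.109]
tool_rot: [0.679, 0.734, 0.0, 0.0]
wrist_force: [-0.1, 0.4, -3.1]
opening: 0.023
gripper_force: 60.0
time: 29.95
tcp_pos: [0.4865, 0.2257, 0.0995]
tool_rot: [0.679, 0.734, -0.0, -0.0]
wrist_force: [-0.1, -0.2, -2.2]
opening: 0.0235
gripper_force: 60.0
```

In the hole and free. Continue to the floor.

```bash
python3 -m inch '[{"jaw":1,"dp":[0,0,0.3],"yaw":0},{"jaw":1,"dp":[0,0,0.6],"yaw":0},{"jaw":1,"dp":[0,0,0.9],"yaw":0},{"jaw":1,"dp":[0,0,1.1],"yaw":0},{"jaw":1,"dp":[0,0,1.1],"yaw":0}]'; python3 -m inch '[{"jaw":1,"dp":[0,0,0.1],"yaw":0},{"jaw":1,"dp":[0,0,0.2],"yaw":0}]'; python3 -m inch '[{"jaw":1,"dp":[0,0,0.1],"yaw":0},{"jaw":1,"dp":[0,0,0.1],"yaw":0}]'
```

```text
time: 30.58
tcp_pos: [0.4865, 0.2257, 0.0886]
tool_rot: [0.679, 0.734, -0.0, -0.0]
wrist_force: [0.9, -1.0, -2.7]
opening: 0.0228
gripper_force: 60.0
time: 30.82
tcp_pos: [0.4866, 0.2257, 0.0867]
tool_rot: [0.679, 0.734, 0.0, 0.0]
wrist_force: [-0.5, 0.5, -3.5]
opening: 0.0232
gripper_force: 60.0
time: 31.08
tcp_pos: [0.4867, 0.2258, 0.0863]
tool_rot: [0.679, 0.734, 0.0, 0.0]
wrist_force: [-2.4, -0.4, 6.0]
opening: 0.0236
gripper_force: 60.0
```

```bash
python3 -m inch '[{"jaw":1,"dp":[0,0,-0.1],"yaw":0},{"jaw":0.6,"dp":[0,0,-0.1],"yaw":0},{"jaw":0,"dp":[0,0,-0.1],"yaw":0},{"jaw":0,"dp":[0,0,-0.1],"yaw":0},{"jaw":0,"dp":[0,0,-0.1],"yaw":0}]' 10; python3 -m inch '[{"jaw":0,"dp":[0,0,-1],"yaw":0},{"jaw":0,"dp":[0,0,-4],"yaw":0},{"jaw":0,"dp":[0,0,-8],"yaw":0},{"jaw":0,"dp":[0,0,-11],"yaw":0},{"jaw":0,"dp":[0,0,-11],"yaw":0}]' 10; python3 - <<'E'
from h import *
im,P=cloud('side')
cv2.imwrite('pics/s6.png',im[:,:,::-1])
for n,c in [('drift',(.4868,.225)),('thick',(.4735,.1405))]:
    m=(abs(P[...,0]-c[0])<.02)&(abs(P[...,1]-c[1])<.03)&(P[...,2]>.05)&(P[...,2]<.16); Q=P[m]
    for k in range(5,16):
        q=Q[np.round(Q[:,2]*100)==k]
        if len(q): print(n,k,(q[:,0].min()+q[:,0].max()).round(4)/2,np.quantile(q[:,1],.1).round(4),len(q),q[:,2].max().round(4))
for l in ['bush']: print(l,manip.find_in('side',l)[:3])
d=np.array([-.0178,-.0225]);d/=np.linalg.norm(d)
go([*(np.array([.4913,.163])+.012*d),.196],51.6)
E
```

```text
time: 31.7
tcp_pos: [0.4866, 0.2257, 0.0867]
tool_rot: [0.679, 0.734, 0.0, 0.0]
wrist_force: [-0.3, 0.3, -0.5]
opening: 0.0587
gripper_force: 0.0
time: 32.33
tcp_pos: [0.4876, 0.2261, 0.1993]
tool_rot: [0.679, 0.734, 0.002, 0.001]
wrist_force: [0.1, 0.3, -0.5]
opening: 0.0929
gripper_force: 0.0
drift 5 0.4935 0.2154 3 0.0525
drift 6 0.49235 0.2133 5 0.0597
drift 7 0.4954 0.2054 18 0.0745
drift 8 0.49405 0.2076 32 0.0842
drift 9 0.4904 0.2097 21 0.0937
drift 10 0.48645 0.211 31 0.1045
drift 11 0.48555 0.2108 31 0.1146
drift 12 0.48575 0.2109 32 0.1246
drift 13 0.4858 0.2121 31 0.1349
drift 14 0.4858 0.2123 49 0.1438
thick 5 0.47965 0.1441 3 0.0545
thick 6 0.4787 0.1365 36 0.0648
thick 7 0.48 0.1371 36 0.0747
thick 8 0.47925 0.1357 22 0.0849
thick 9 0.4785 0.1339 32 0.0945
thick 10 0.4787 0.1316 37 0.1049
thick 11 0.47755 0.129 36 0.1147
thick 12 0.4745 0.1271 39 0.1249
thick 13 0.47265 0.1241 45 0.1349
thick 14 0.47265 0.1258 85 0.1447
bush []
dp [-7.16 -0.8   0.05] yaw -47.2 ang 4.4 q [ 0.35  0.35  1.71 -0.    1.08  0.27] tcp [0.4863 0.2256 0.1965] F [-0.8 -0.7  0.3] t 32.42
```

```bash
python3 -m inch '[{"jaw":0,"dp":[-7.2,-0.8,0],"yaw":-47.2},{"jaw":0,"dp":[-7.2,-0.8,0],"yaw":-47.2},{"jaw":0,"dp":[-7.2,-0.8,0],"yaw":-47.2},{"jaw":0,"dp":[-7.2,-0.8,0],"yaw":-47.2},{"jaw":0,"dp":[-7.2,-0.8,0],"yaw":-47.2}]' 5; python3 -m inch '[{"jaw":0,"dp":[0,0,0],"yaw":0},{"jaw":0,"dp":[0,0,0],"yaw":0}]' 5; python3 - <<'E'
from h import *
d=np.array([-.0178,-.0225]);d/=np.linalg.norm(d)
go([*(np.array([.4913,.163])+.012*d),.105],51.6)
im,_=manip.grab_frame('wrist'); cv2.imwrite('pics/w7.png',im[:,:,::-1])
E
```

```text
time: 33.05
tcp_pos: [0.4835, 0.1531, 0.1954]
tool_rot: [0.327, 0.945, -0.001, -0.001]
wrist_force: [0.1, -0.2, -1.0]
opening: 0.0929
gripper_force: 0.0
time: 33.3
tcp_pos: [0.4838, 0.1532, 0.1961]
tool_rot: [0.33, 0.944, -0.0, -0.0]
wrist_force: [-0.8, -0.5, 0.0]
opening: 0.093
gripper_force: 0.0
dp [0.01 0.04 9.11] yaw -0.1 ang 51.5 q [ 0.21  0.3   1.78  0.    1.06 -0.68] tcp [0.4838 0.1532 0.1961] F [-0.8 -0.5  0. ] t 33.3
```

View pics/w7.png

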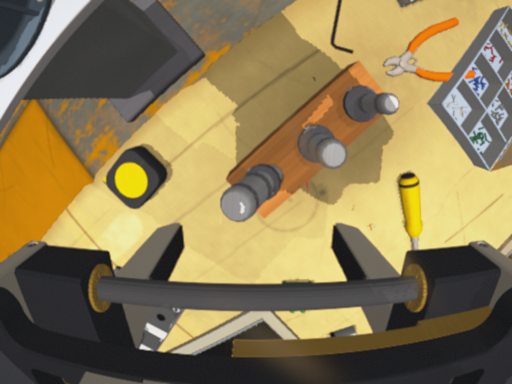

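The wrist view shows the thick drift's top at about (240,200), leaning left, between the fingers. The right drift is upright at (332,152).

```bash
python3 -m inch '[{"jaw":0,"dp":[0,0,2],"yaw":0},{"jaw":0,"dp":[0,0,5],"yaw":0},{"jaw":0,"dp":[0,0,8],"yaw":0},{"jaw":0,"dp":[0,0,9.2],"yaw":0},{"jaw":0,"dp":[0,0,9.2],"yaw":0}]' 5; python3 -c "
from h import *
go([.4913,.163,.104],51.6)"
```

```text
time: 33.98
tcp_pos: [0.484, 0.1533, 0.1045]
tool_rot: [0.329, 0.944, -0.0, -0.0]
wrist_force: [0.7, 0.4, 0.2]
opening: 0.0931
gripper_force: 0.0
dp [0.03 1.22 0.05] yaw -0.0 ang 51.6 q [ 0.21  0.43  1.86 -0.    0.85 -0.69] tcp [0.484  0.1533 0.1045] F [0.7 0.4 0.2] t 33.98
```

Close gently to about 34 mm while centring over the hole; the handle is 30 mm across.

```bash
python3 -m inch '[{"jaw":0,"dp":[0,0.4,0],"yaw":0},{"jaw":0,"dp":[0,0.8,0],"yaw":0},{"jaw":0.2,"dp":[0,1.2,0],"yaw":0},{"jaw":0.4,"dp":[0,1.2,0],"yaw":0},{"jaw":0.55,"dp":[0,1.2,0],"yaw":0}]' 5; python3 -m inch '[{"jaw":0.62,"dp":[0,0,0],"yaw":0},{"jaw":0.64,"dp":[0,0,0],"yaw":0},{"jaw":0.64,"dp":[0,0,0],"yaw":0}]' 5; python3 - <<'E'
from h import *
im,P=cloud('side')
c=(.4913,.163)
m=(abs(P[...,0]-c[0])<.016)&(abs(P[...,1]-c[1])<.03)&(P[...,2]>.05)&(P[...,2]<.16); Q=P[m]
for k in range(5,16):
        q=Q[np.round(Q[:,2]*100)==k]
        if len(q): print(k,np.median(q,0).round(4),np.quantile(q[:,1],.1).round(4),len(q))
go([.4913,.163,.104],51.6)
E
```

```text
time: 34.6
tcp_pos: [0.4915, 0.1627, 0.1048]
tool_rot: [0.329, 0.944, -0.0, -0.0]
wrist_force: [0.8, 0.1, -0.3]
opening: 0.0676
gripper_force: 0.1
time: 34.98
tcp_pos: [0.4916, 0.1627, 0.1047]
tool_rot: [0.329, 0.944, 0.0, 0.0]
wrist_force: [0.1, -0.4, 0.0]
opening: 0.0372
gripper_force: 0.0
5 [0.4955 0.1509 0.0504] 0.1498 10
6 [0.4899 0.1454 0.0612] 0.1423 32
7 [0.4933 0.1506 0.0685] 0.1442 68
8 [0.4911 0.1497 0.0789] 0.1475 27
9 [0.4902 0.1482 0.0899] 0.1454 40
10 [0.4939 0.1473 0.1002] 0.144 33
11 [0.4952 0.1477 0.1106] 0.1379 44
12 [0.4918 0.1462 0.1204] 0.135 41
13 [0.4944 0.1474 0.1305] 0.137 47
14 [0.4918 0.1549 0.1414] 0.136 81
15 [0.4978 0.1733 0.1507] 0.1359 24
dp [0.04 0.01 0.07] yaw -0.0 ang 51.6 q [ 0.23  0.45  1.83  0.    0.86 -0.67] tcp [0.4916 0.1627 0.1047] F [-0.5 -0.1  0.6] t 35.02
```

The thick drift is upright again. I'll open and go up, then check everything from above.

```bash
python3 -m inch '[{"jaw":0.55,"dp":[0,0,0],"yaw":0},{"jaw":0.45,"dp":[0,0,0],"yaw":0},{"jaw":0.3,"dp":[0,0,0],"yaw":0},{"jaw":0.1,"dp":[0,0,0],"yaw":0},{"jaw":0,"dp":[0,0,0],"yaw":0}]' 5; python3 -m inch '[{"jaw":0,"dp":[0,0,0],"yaw":0},{"jaw":0,"dp":[0,0,-3],"yaw":0},{"jaw":0,"dp":[0,0,-7],"yaw":0},{"jaw":0,"dp":[0,0,-11],"yaw":0},{"jaw":0,"dp":[0,0,-13],"yaw":0}]' 5; python3 -c "
from h import *
go([.25,.35,.25])"
```

```text
time: 35.65
tcp_pos: [0.4916, 0.1627, 0.1047]
tool_rot: [0.329, 0.944, 0.0, -0.0]
wrist_force: [0.8, -0.1, 0.2]
opening: 0.0765
gripper_force: 0.0
time: 36.28
tcp_pos: [0.4921, 0.1628, 0.2369]
tool_rot: [0.329, 0.944, 0.001, 0.001]
wrist_force: [-0.7, -0.4, 0.4]
opening: 0.093
gripper_force: 0.0
dp [30.6  -0.37 -1.36] yaw 0 ang 51.6 q [ 0.23  0.27  1.71 -0.    1.15 -0.67] tcp [0.4921 0.1628 0.2369] F [-0.7 -0.4  0.4] t 36.27
```

```bash
python3 -m inch '[{"jaw":0,"dp":[30,0,-1],"yaw":0},{"jaw":0,"dp":[30,0,-1],"yaw":0},{"jaw":0,"dp":[30,0,-1],"yaw":0},{"jaw":0,"dp":[30,0,-1],"yaw":0},{"jaw":0,"dp":[30,0,-1],"yaw":0}]' 5; python3 -m inch '[{"jaw":0,"dp":[3,0,0],"yaw":0},{"jaw":0,"dp":[3,0,0],"yaw":0},{"jaw":0,"dp":[3,0,0],"yaw":0}]' 5; python3 - <<'E'
from h import *
im,P=cloud('top'); z=P[...,2]; v,u=np.mgrid[:384,:512]
B=(u>130)&(u<240)&(v>185)&(v<240)&(z>.137)&(z<.16)
n,lab=cv2.connectedComponents(B.astype(np.uint8))
for i in range(1,n):
    Q=P[lab==i]; print(len(Q),cv2.minEnclosingCircle((Q[:,:2]*1000).astype(np.float32)),Q.mean(0))
for l in ['bush','measure','terminals']: print(l,manip.find_in('top',l)[:2])
print(P[180:187,357:365,2].round(3))
a=im[135:225,310:420,::-1]
im2,P2=cloud('side'); b=im2[240:360,225:325,::-1]
print(manip.find_in('side','bush')[:2])
a=cv2.resize(a,(440,360),interpolation=cv2.INTER_CUBIC); b=cv2.resize(b,(300,360),interpolation=cv2.INTER_CUBIC)
cv2.imwrite('pics/f.png',np.hstack([a,b]))
E
```

```text
time: 36.9
tcp_pos: [0.2546, 0.3501, 0.245]
tool_rot: [0.329, 0.944, 0.0, 0.0]
wrist_force: [0.9, -0.2, 1.1]
opening: 0.093
gripper_force: 0.0
time: 37.28
tcp_pos: [0.2334, 0.3673, 0.2447]
tool_rot: [0.329, 0.944, -0.0, 0.0]
wrist_force: [-0.3, -0.2, -0.2]
opening: 0.093
gripper_force: 0.0
186 ((492.7488098144531, 164.98207092285156), 14.542655944824219) [0.49283279 0.1645939  0.14114519]
116 ((486.3389892578125, 224.18923950195312), 11.750911712646484) [0.48609495 0.22401033 0.14087221]
69 ((482.1122741699219, 286.53594970703125), 8.713669776916504) [0.48230189 0.28604618 0.14059445]
bush [{'extent': [322.6, 143.1, 414.2, 218.6], 'p': 0.32}]
measure [{'extent': [267.1, 240.6, 303.1, 268.9], 'p': 0.58}]
terminals [{'extent': [242.1, 126.5, 263.6, 146.7], 'p': 0.81}, {'extent': [136.2, 195.5, 233.4, 234.0], 'p': 0.53}]
[[0.007 0.014 0.024 0.03  0.065 0.068 0.077 0.081]
 [0.04  0.038 0.022 0.028 0.036 0.065 0.069 0.078]
 [0.04  0.038 0.018 0.026 0.033 0.042 0.064 0.072]
 [0.035 0.039 0.037 0.021 0.03  0.038 0.064 0.072]
 [0.031 0.039 0.037 0.021 0.028 0.036 0.063 0.066]
 [0.033 0.036 0.037 0.019 0.022 0.032 0.065 0.072]
 [0.032 0.036 0.035 0.014 0.018 0.03  0.068 0.077]]
[]
```

View pics/f.png

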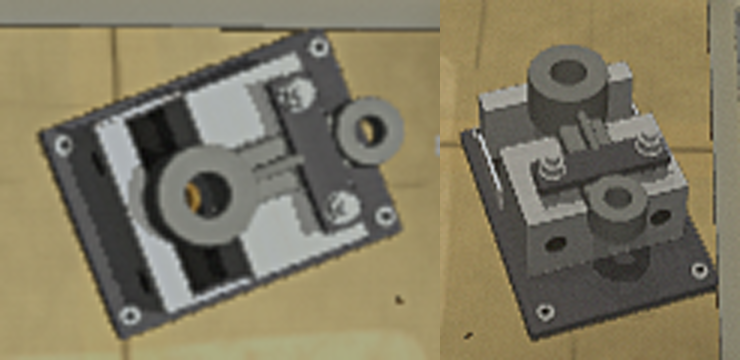

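The bore is empty: bronze shows only deep inside at crop (192,195), with its top at z about 0.038, so the bush is standing in the tray. All three drifts are upright, and the tape measure and terminals have not moved.

```bash
python3 -c "
from bench import manip
print(manip.close_job())"
```

```text
the job is handed in; nothing more can be done
None
```

The bush is out and standing in the tray, the collar bore on the hub at about 10 N, and the drift is back upright in its own hole; on the way over I knocked the thick drift askew, then stood it upright again in its hole, about 2 mm from where it was.

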